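Load and start the jaggery grinder on the balcony

ROBOT

A 7-joint arm with a two-finger parallel gripper is mounted at the origin on the work surface. World frame = base frame: x ahead of the robot, y to its left, z up, the work surface at z = 0. Lengths are in m, angles in rad, forces in N, time in s.
With the tool pointing down it reaches from about 0.4 to 0.85 m from the base axis. Payload 4.4 kg.
Tool frame: the origin (TCP) lies midway between the tips of the shut fingers; the grasp point (between the pads) lies 19 mm behind it; z points along the fingers, y is the line along which they close (so a half turn about z gives the same grasp; the last joint's range is limited). The gripper opens to 94 mm and grips with 3 to 60 N. Pads are 16 mm wide; open, the fingers measure 119 mm over their backs; the gripper's body (75 mm by 177 mm) begins 78 mm behind the grasp point.
Start: joints at [-1.273, 0.628, 0.038, 1.517, -0.027, 0.996, -0.02], TCP at [0.231, 0.607, 0.181] pointing down, gripper open.
Joint ranges: [-3.06, 3.06], [-0.37, 2.12], [-1.25, 1.32], [0.18, 2.47], [-1.1, 4.24], [0.23, 1.98], [-2.94, 2.94]. Speed limits (rad/s): [2.57, 2.57, 3.14, 3.14, 3.14, 3.14, 3.14].

INTERFACE

Orientations are given as a unit quaternion [x, y, z, w].
In Python, from plant import r gives the robot as it stands.
- The arm moves only by the tool jog_arm, never from a script. Its argument "rows" is text: rows parted by semicolons, each of 4 numbers parted by spaces: the shift along the world's x, y, z in units of 40 mm (1.0 is 40 mm), then the turn about the world's z in units of 5 degrees (1.0 is 5 degrees). In form: x y z turn; .... A call has 1 to 12 rows; each row shifts and turns the commanded pose from where the row before left it; what a row does not reach is not made up. A row lasts 1/12 s, in which the tool goes at most 41.7 mm and 7.16 degrees, less where a joint would pass 70% of its speed; a pose out of reach is approached as far as the arm can. A call is refused whole if a number of a shift passes 1 or a number of a turn 1, either way. A call with a gripper value outside its range is refused whole. "gripper" is the opening, from -1 (shut) to 1 (fully open), so that 0 is half open, set as the call begins (left out, the last holds). The fingers move at their own pace and stop on an object; "squeeze" is the grip in N (left out, the last holds). Time passes only in rows, so rows that do not move let the fingers close. It gives the time, the measured TCP pose, the force, the opening and the grip force at its end, in the units of the state.
- r.sense(): the state, without advancing time (a new reading comes with each control period).
- r.capture(name): name is "scene" or "top" or "wrist"; returns a dict with "pixels" (420x560x3 uint8, red, green, blue), "fovy" (degrees; the focal length in pixels is half the picture's height over the tangent of half this angle, whatever the lens; pixels are square), "cx", "cy" (the principal point, pixels), "origin" and "attitude" of the camera in the world. Camera axes: x right, y up, looking along -z (the intrinsics and any distortion apply to the point x, -y, -z); pixel columns grow to the right and rows downward; lengths in m; the calibration is good to about 2 mm. A picture is of the moment at which its call begins. There is no depth.
- r.job_done(): hands the job in; it is judged then, once.
The state is a dict: "time": time; "qpos": joint angles; "dq": joint speeds; "joint_torque": joint torques, N m; "ee_pos": TCP position; "tool_rot": TCP orientation; "ft_force": force on the tool from outside, world axes, zero at the start; "torque": the same for the moment, N m; "opening": finger opening in m; "grasp_force": force on a finger pad.
Only numpy, scipy, OpenCV 4.12 (cv2) and the standard library are available. Lean on these libraries where they do the work, as an engineer would, in place of code of your own. Each camera call takes 0.05 s, during which the arm holds its last target. There are 200 camera calls.

TASK

First turn the grinder's selector to its white mark, which is off. Then put every jaggery cake into the grinder's bowl, set the lid on it, push the lid down against its seal and turn it clockwise about a quarter turn until both ears are locked under the red hooks; only then turn the selector to the green mark. Leave the jars, box, strainer and pestle where they are.

Things in the scene. Friction and masses are not known exactly. Their poses are not given: they have to be found in the camera images.
- grinder: white grinder fixed to the granite: foot slab 190 x 290 x 15 mm; origin at the centre of its underside, z up. Steel bowl, outer diameter 110, inner 98 mm, axis at y = +70 mm. White console 110 x 108 mm, 70 mm high, centred at y = -87 mm. Red hooks stand at +x and -x of the bowl axis: posts from 81 to 91 mm out, 34 mm wide, 103 mm high
- hook_roof (a point): underside of the +x hook's roof, 70 mm out from the bowl axis, 97 mm above the granite; roofs reach in to 63 mm from the axis. On the side where the ear enters, a 3 mm lip hangs to 94 mm; the other side has a stop. Lid turns in clockwise seen from above and stops with its ears along the grinder's x. The other hook is this one turned half round the bowl axis
- bowl_floor (a point): centre of the bowl's inner floor, 20 mm above the granite
- bowl_rim (a point): centre of the bowl's mouth at the steel rim, 85 mm above the granite. A black rubber seal ring on the rim stands 8 mm higher and is sprung: about 6 N starts to move it, 13 N presses it 8 mm down, level with the rim
- selector (a joint): detented selector: rad, grows clockwise seen from above. Clicks with marks: white (off) 0, yellow 0.70, green 1.40, red 2.09; released between two it snaps to the nearer. About 0.13 N m turns it; end stops just past 0 and 2.09. Starts at yellow, green or red. At value q the white line on its bar points to the mark: 1.047 - q rad counter-clockwise from the grinder's x axis
- selector_grip (a point): on the selector's axis at the height to grip its black bar, 107 mm above the granite; the bar is 46 mm long, 14 mm thick, runs along the white line, and spans 12 to 44 mm above the console top; below it lies a 48 mm disc
- lid: grinder lid, 0.14 to 0.28 kg, starts upright on the granite. Origin at the centre of its boss's underside, z up. Boss 82 mm across at the bottom, 93 mm above, 14 mm high, fits loosely into the bowl; clear disc 114 mm across, 14 to 20 mm up; two red ears along +x and -x, 22 mm wide, 14 to 20 mm up, reaching 77 mm from the axis; either ear fits either hook
- lid_handle (a point): on the lid's axis, 43 mm above its origin, inside the red bar handle (along the lid's x, 64 mm long, 18 mm thick, 20 to 54 mm above the lid's origin)
- lid_seat (a point): the lid's origin point again. Height above the granite: 79 mm resting on the unpressed seal (set down with the ears clear of the hooks, about a quarter turn before the locked place), 71 mm fully pressed; ears pass under the lips below 74 mm; locked and let go it springs up to 77 mm behind the lips, lid x along the grinder's x, either way round
- jar_low: white ceramic jar, 90 mm across, 82 mm high; origin at the centre of its base; leave alone
- jar_top: blue ceramic jar of the same size, stacked on the white one; leave alone
- red_box: closed red plastic airtight box, 106 x 146 x 64 mm; origin under its centre; leave alone
- strainer: steel strainer upside down, 120 mm across, 50 mm high, flat handle 110 mm long to its +y; leave alone
- pestle: wooden pestle lying along its x, 160 mm long, 34 mm thick at most; origin under its middle; leave alone
- cake1: brown jaggery cake, a blunt cone 30 mm across at the base, 27 mm at the top, 24 mm high, about 22 g; origin at the centre of its base, z towards its narrow top. From 3 to 5 of the five cakes are there. Starts standing on the granite
- cake2: brown jaggery cake, a blunt cone 30 mm across at the base, 27 mm at the top, 24 mm high, about 22 g; origin at the centre of its base, z towards its narrow top. From 3 to 5 of the five cakes are there. Starts standing on the granite
- cake3: brown jaggery cake, a blunt cone 30 mm across at the base, 27 mm at the top, 24 mm high, about 22 g; origin at the centre of its base, z towards its narrow top. From 3 to 5 of the five cakes are there. Starts standing on the granite
- cake4: brown jaggery cake, a blunt cone 30 mm across at the base, 27 mm at the top, 24 mm high, about 22 g; origin at the centre of its base, z towards its narrow top. From 3 to 5 of the five cakes are there. Starts standing on the granite
- cake5: brown jaggery cake, a blunt cone 30 mm across at the base, 27 mm at the top, 24 mm high, about 22 g; origin at the centre of its base, z towards its narrow top. From 3 to 5 of the five cakes are there. Starts standing on the granite

How it is judged:
By the outcome, as a careful person would: the job done as asked, in the order asked, and still so for the second after the job is handed in, with the robot touching nothing.
Of cake1, cake2, cake3, cake4, cake5 only 3 to 5 are there at a start; the rules pass over those that are not, and their reading is None.
At some moment in a run one of cake1, cake2, cake3, cake4, cake5, lid may be knocked a few centimetres aside while the robot is not near it.
Once in a run the grip may slacken for a moment while it holds something.
It also fails if it takes over 210 s, if anything falls off the work surface, if the arm or the gripper's body presses on something with over 40 N, if the wrist force passes 120 N, or if a joint passes its speed limit or range.

## Working session

There is one attempt and no reset: what is moved stays moved. The work goes in short steps, Python scripts to look and compute and a tool call to move; the robot and the scene stay as the last step left them, time stands still between calls to the robot, and variables do not carry over. Pictures are saved under pics/ and viewed, at most 14 in all, crops included, and the job is handed in when it is done.

Besides the shell and the picture viewer there is one more tool, called after ">>>" as name(argument=value, ...) on one line, values as JSON. jog_arm: Moves the arm, as the interface text tells. Its arguments: {"type":"object","properties":{"rows":{"type":"string"},"gripper":{"type":"number"},"squeeze":{"type":"number"}},"required":["rows"]}

```bash
mkdir -p pics; ls; cat > h.py <<'E'
import numpy as np, cv2, pickle
from plant import r
from scipy.spatial.transform import Rotation as R
def cap(n,f=None):
    c=r.capture(n)
    if f: cv2.imwrite('pics/'+f,cv2.cvtColor(c['pixels'],cv2.COLOR_RGB2BGR))
    return c
E
python3 - <<'E'
from h import *
for n in ('scene','top','wrist'):
    c=cap(n,n+'0.png'); print(n,{k:v for k,v in c.items() if k!='pixels'})
    pickle.dump(c,open(n+'0.pkl','wb'))
print(r.sense())
E
```

```text
pics
scene {'fovy': 49.92453691844937, 'cx': 278.2348904396643, 'cy': 204.37311891833465, 'origin': array([1.4868656 , 0.05683224, 0.78119397]), 'attitude': array([0.31760056, 0.32572073, 0.65122231, 0.60740875])}
top {'fovy': 49.75763191621592, 'cx': 280.30830256013735, 'cy': 207.84966465752834, 'origin': array([0.36160383, 0.00307329, 1.17351845]), 'attitude': array([ 0.04456706, -0.05624896, -0.70255699,  0.70799966])}
wrist {'fovy': 67.2471187440935, 'cx': 282.83905714397235, 'cy': 208.7904432895214, 'origin': array([0.15931054, 0.63505929, 0.3835563 ]), 'attitude': array([-0.10989259, -0.07511141,  0.56272937,  0.81585388])}
{'time': 0.15, 'qpos': array([-1.27281628,  0.62910384,  0.03846135,  1.51807409, -0.02700236,
        0.99628707, -0.02001318]), 'dq': array([ 0.00075122, -0.00214354, -0.0002003 , -0.00288315,  0.00036245,
        0.00039224, -0.00034807]), 'joint_torque': array([ 1.94081811e-03, -5.50087667e+01,  1.14504799e+00, -1.86814213e+01,
       -5.21352352e-02,  2.09939538e-02,  9.52263599e-05]), 'ee_pos': array([0.23107287, 0.60700618, 0.18080548]), 'tool_rot': array([ 1.80900250e-01,  9.83501216e-01, -6.66698602e-04, -1.18447759e-04]), 'ft_force': array([ 0.69600634, -0.81800805,  0.84694251]), 'torque': array([0.01587646, 0.02670824, 0.00532299]), 'grasp_force': 0.0, 'opening': 0.09410103202126516}
```

View pics/top0.png

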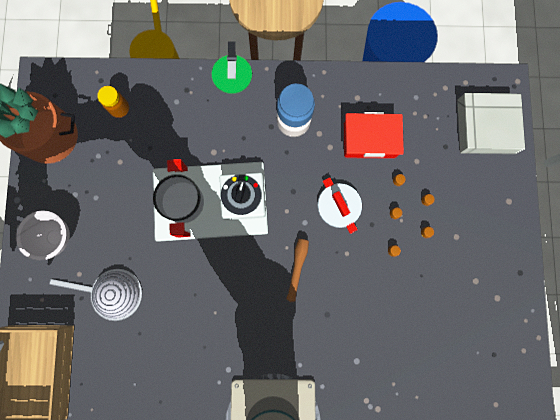

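View pics/scene0.png

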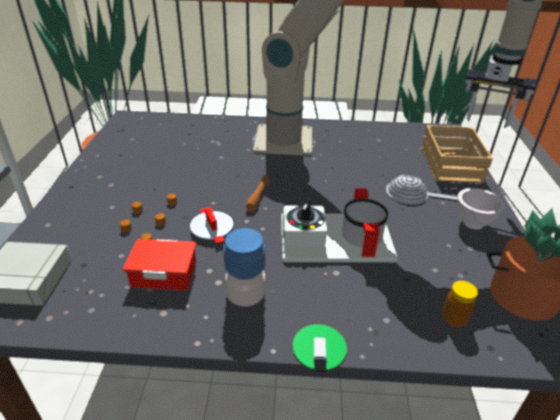

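```bash
cat >> h.py <<'E'
def proj(c,p):
    f=210/np.tan(np.radians(c['fovy']/2)); q=R.from_quat(c['attitude']).inv().apply(np.atleast_2d(p)-c['origin'])
    return np.c_[c['cx']+f*q[:,0]/-q[:,2], c['cy']-f*q[:,1]/-q[:,2]]
def ray(c,uv,z):
    f=210/np.tan(np.radians(c['fovy']/2)); uv=np.atleast_2d(uv).astype(float)
    d=R.from_quat(c['attitude']).apply(np.c_[(uv[:,0]-c['cx'])/f,-(uv[:,1]-c['cy'])/f,-np.ones(len(uv))])
    return c['origin']+d*((z-c['origin'][2])/d[:,2])[:,None]
E
python3 - <<'E'
from h import *
S,T,W=[pickle.load(open(n+'0.pkl','rb')) for n in('scene','top','wrist')]
P=[[.231,.607,.181],[0,0,0],[.5,0,0]]
for c in(S,T,W): print(proj(c,P).round())
def blobs(c,m,amin=25):
    n,l,s,ce=cv2.connectedComponentsWithStats(m.astype(np.uint8)); return [(s[i,4],ce[i].round(1),s[i,:4]) for i in range(1,n) if s[i,4]>amin]
for nm,c in(('T',T),('S',S)):
    h=cv2.cvtColor(c['pixels'],cv2.COLOR_RGB2HSV)
    print(nm,'brown'); 
    for b in blobs(c,(h[...,0]>8)&(h[...,0]<20)&(h[...,1]>130)&(h[...,2]>60)): print(b, ray(c,b[1],.012).round(4))
    print('red')
    for b in blobs(c,((h[...,0]<5)|(h[...,0]>175))&(h[...,1]>150)&(h[...,2]>70)): print(b, ray(c,b[1],.05).round(4),ray(c,b[1],.1).round(4))
E
```

```text
[[484. 131.]
 [283. 140.]
 [274. 224.]]
[[-15. 334.]
 [272. 422.]
 [274. 219.]]
[[ 282.  239.]
 [-242.  187.]
 [  -7.  469.]]
T brown
(np.int32(2173), array([ 44.4, 133.7]), array([ 0, 92, 78, 72], dtype=int32)) [[0.72   0.6061 0.012 ]]
(np.int32(299), array([118.5, 107.9]), array([102,  92,  27,  26], dtype=int32)) [[0.7933 0.4165 0.012 ]]
(np.int32(38), array([ 13.3, 110.4]), array([  7, 105,  12,  10], dtype=int32)) [[0.7828 0.6928 0.012 ]]
(np.int32(115), array([398.8, 179.5]), array([393, 174,  13,  12], dtype=int32)) [[ 0.6066 -0.3265  0.012 ]]
(np.int32(117), array([427.6, 199.4]), array([422, 194,  13,  12], dtype=int32)) [[ 0.5543 -0.4004  0.012 ]]
(np.int32(112), array([395.6, 212.8]), array([390, 207,  12,  12], dtype=int32)) [[ 0.5183 -0.3154  0.012 ]]
(np.int32(115), array([427.2, 231.8]), array([421, 226,  13,  12], dtype=int32)) [[ 0.4694 -0.396   0.012 ]]
(np.int32(548), array([297.4, 266.7]), array([287, 239,  22,  63], dtype=int32)) [[ 0.3776 -0.0601  0.012 ]]
(np.int32(109), array([393.9, 250.4]), array([388, 245,  13,  12], dtype=int32)) [[ 0.4208 -0.3081  0.012 ]
[... 2764 characters left out ...]
[0.7935 0.4239 0.012 ]]
red
(np.int32(124), array([360.8, 193.6]), array([354, 189,  14,  10], dtype=int32)) [[0.4041 0.2425 0.05  ]] [[0.4781 0.2298 0.1   ]]
(np.int32(153), array([209.7, 217.1]), array([200, 208,  16,  22], dtype=int32)) [[ 0.55   -0.1686  0.05  ]] [[ 0.6141 -0.1532  0.1   ]]
(np.int32(434), array([370.1, 238.8]), array([362, 223,  17,  34], dtype=int32)) [[0.6049 0.2482 0.05  ]] [[0.6652 0.2351 0.1   ]]
(np.int32(58), array([218.6, 239.6]), array([214, 237,  10,   7], dtype=int32)) [[ 0.6389 -0.1299  0.05  ]] [[ 0.6969 -0.1171  0.1   ]]
(np.int32(2819), array([161.2, 263.6]), array([123, 239,  74,  51], dtype=int32)) [[ 0.7348 -0.2482  0.05  ]] [[ 0.7862 -0.2273  0.1   ]]
```

View pics/wrist0.png

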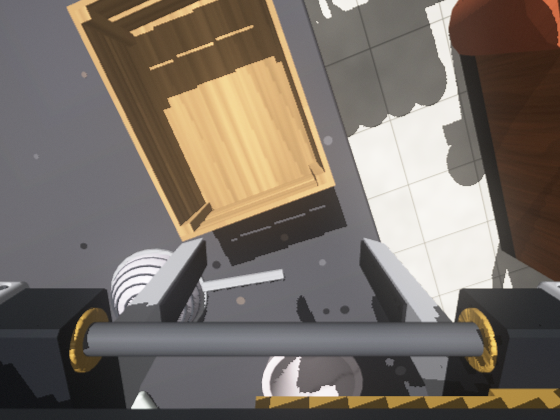

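```bash
python3 - <<'E'
from h import *
T=pickle.load(open('top0.pkl','rb'))
print('lid ears',ray(T,[[327.6,182.2],[351.5,227.7]],.02).round(4),'handle',ray(T,[340.7,203.4],.054).round(4))
print('sel',ray(T,[240,194],.1).round(4))
a=cv2.resize(T['pixels'][150:250,145:275],None,fx=6,fy=6,interpolation=cv2.INTER_CUBIC)
cv2.imwrite('pics/g.png',a[...,::-1])
E
```

```text
lid ears [[ 0.5959 -0.138   0.02  ]
 [ 0.4776 -0.1984  0.02  ]] handle [[ 0.5352 -0.1663  0.054 ]]
sel [[0.5487 0.0829 0.1   ]]
```

View pics/g.png

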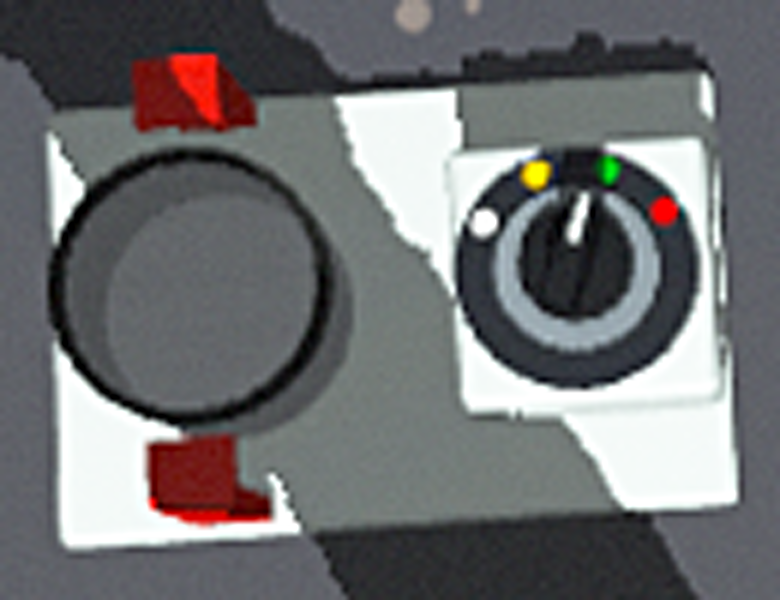

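>>> jog_arm(rows="0 0 1 0;0.3 -0.5 1 0;0.6 -1 0 0;0.6 -1 0 0;0.6 -1 0 0;0.6 -1 0 0;0.6 -1 0 0;0.6 -1 0 0;0.6 -1 0 0;0.6 -1 0 0;0.6 -1 0 0;0.6 -1 0 0", gripper=0.3, squeeze=30)

```text
time: 1.15
ee_pos: [0.4569, 0.2303, 0.2575]
tool_rot: [0.181, 0.984, 0.0, -0.0]
ft_force: [0.6, 0.2, -0.3]
opening: 0.0609
grasp_force: 0.0
```

>>> jog_arm(rows="0.5 -0.8 0 0;0.5 -0.8 0 0.5;0.5 -0.8 0 0.5;0.5 -0.8 -0.4 0;0.3 -0.5 -0.4 0;0 0 0 0;0 0 0 0")

```text
time: 1.73
ee_pos: [0.5479, 0.0827, 0.2244]
tool_rot: [0.14, 0.99, -0.0, -0.001]
ft_force: [-0.4, 0.7, -0.0]
opening: 0.0612
grasp_force: 0.0
```

```bash
python3 - <<'E'
from h import *
c=cap('wrist','w1.png');pickle.dump(c,open('w1.pkl','wb'))
s=r.sense();print(s['ee_pos'],s['qpos'],proj(c,[s['ee_pos'],[.5487,.0829,.114]]))
E
```

```text
[0.5478868  0.08470773 0.22511402] [-0.30136366  0.44574484  0.14443857  1.73381339 -0.07642115  0.96880802
  1.16638928] [[284.70078827 238.74671203]
 [282.68881932 201.52973127]]
```

View pics/w1.png

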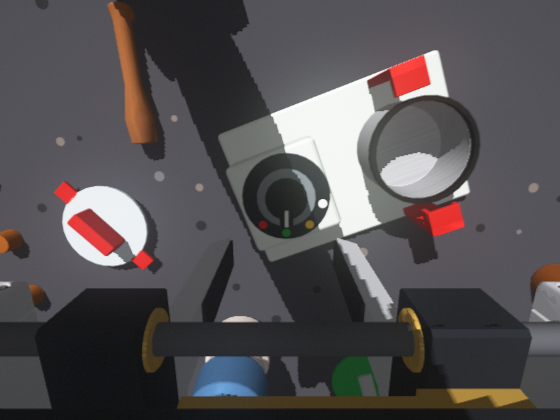

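```bash
python3 - <<'E'
from h import *
from scipy.optimize import least_squares
def near(c,lo,hi,uv,rad):
    h=cv2.cvtColor(c['pixels'],cv2.COLOR_RGB2HSV); m=cv2.inRange(h,lo,hi)
    z=np.zeros_like(m); cv2.circle(z,uv,rad,255,-1); ys,xs=np.nonzero(m&z); return [xs.mean(),ys.mean(),len(xs)]
W=pickle.load(open('w1.pkl','rb'));T=pickle.load(open('top0.pkl','rb'))
for c,P,rd in((W,[(322,203),(310,225),(286,232),(263,225)],8),(T,[(225,187),(234,179),(246,178),(256,185)],4)):
    b=[near(c,lo,hi,p,rd) for p,(lo,hi) in zip(P,[((0,0,170),(180,60,255)),((20,120,120),(34,255,255)),((45,120,60),(75,255,255)),((0,150,100),(8,255,255))])]
    print(np.round(b,1).tolist())
    w=ray(c,np.array(b)[:,:2],.071)[:,:2]; a=np.array([60,20,-20,-59.7])*np.pi/180
    f=lambda x:(x[:2]+x[2]*np.c_[np.cos(a+x[3]),np.sin(a+x[3])]-w).ravel()
    s=least_squares(f,[.55,.083,.035,.07]); print('sel',s.x[:3].round(4),np.degrees(s.x[3]).round(2),np.abs(s.fun).max().round(4))
# bowl seal in wrist: dark contour; lid disc bright
h=cv2.cvtColor(W['pixels'],cv2.COLOR_RGB2HSV)
for nm,m,win,z in(('bowl',(h[...,2]<60),(355,90,125,115),.093),('lid',(h[...,2]>170)&(h[...,1]<60),(55,180,100,95),.02)):
    x,y,w_,h_=win; mm=np.zeros(m.shape,np.uint8); mm[y:y+h_,x:x+w_]=m[y:y+h_,x:x+w_]
    n,l,s,ce=cv2.connectedComponentsWithStats(mm); i=1+s[1:,4].argmax()
    ct=max(cv2.findContours((l==i).astype(np.uint8),0,2)[0],key=len)[:,0]; hu=cv2.convexHull(ct)[:,0]
    p=ray(W,hu,z)[:,:2]; e=cv2.fitEllipse((p*1000).astype(np.float32)); print(nm,s[i],e, 'minc',cv2.minEnclosingCircle((p*1000).astype(np.float32)))
n,l,s,ce=cv2.connectedComponentsWithStats((((h[...,0]<5)|(h[...,0]>175))&(h[...,1]>150)&(h[...,2]>70)).astype(np.uint8))
for i in range(1,n):
    if s[i,4]>40: print(s[i],ce[i].round(1),[ray(W,ce[i],z)[0,:2].round(4) for z in(.018,.054,.1)])
E
```

```text
[[322.9, 203.3, 76.0], [309.4, 224.2, 35.0], [285.9, 232.1, 49.0], [262.5, 224.5, 30.0]]
sel [0.5546 0.0852 0.0434] 3.94 0.0003
[[224.5, 186.3, 19.0], [233.9, 178.6, 18.0], [246.0, 177.9, 19.0], [255.1, 184.7, 13.0]]
sel [0.5528 0.0841 0.0436] 3.24 0.0007
bowl [ 416   96   64  107 1057] ((544.1987915039062, 245.06570434570312), (99.19292449951172, 107.6336669921875), 74.4756088256836) minc ((544.1809692382812, 244.4646759033203), 54.745826721191406)
lid [  62  186   85   80 3615] ((538.1668090820312, -166.29013061523438), (112.662353515625, 114.82015991210938), 42.03443908691406) minc ((538.0919189453125, -166.0730743408203), 57.569576263427734)
[ 389   56   41   41 1080] [409.1  75.8] [array([0.4634, 0.2658]), array([0.4644, 0.2516]), array([0.4657, 0.2335])]
[ 54 182  23  21 279] [ 65.3 191.7] [array([ 0.4792, -0.1969]), array([ 0.4788, -0.1704]), array([ 0.4782, -0.1365])]
[ 416  201   48   36 1047] [442. 219.] [array([0.6543, 0.277 ]), array([0.6385, 0.2618]), array([0.6183, 0.2424])]
[  68  210   56   45 1186] [ 94.8 231.1] [array([ 0.5406, -0.1828]), array([ 0.5348, -0.1575]), array([ 0.5274, -0.1252])]
[259 221   8   8  54] [262.5 224.4] [array([0.5946, 0.041 ]), array([0.5841, 0.0466]), array([0.5706, 0.0537])]
[132 250  22  20 239] [142.6 259.7] [array([ 0.598 , -0.1362]), array([ 0.5871, -0.115 ]), array([ 0.5733, -0.0879])]
```

>>> jog_arm(rows="0.15 0 -0.6 0;0 0 -0.6 0;0 0 -0.6 0;0 0 -0.6 0;0 0 -0.6 0;0 0 -0.4 0;0 0 0 0;0 0 0 0;0 0 0 0")

```text
time: 2.53
ee_pos: [0.5553, 0.0856, 0.0909]
tool_rot: [0.137, 0.991, 0.001, 0.001]
ft_force: [1.0, -0.4, 0.3]
opening: 0.061
grasp_force: 0.0
```

>>> jog_arm(rows="0 0 0 0;0 0 0 0;0 0 0 0;0 0 0 0;0 0 0 0;0 0 0 0", gripper=-1, squeeze=30)

```text
time: 3.03
ee_pos: [0.5545, 0.0842, 0.0896]
tool_rot: [0.138, 0.99, 0.0, 0.0]
ft_force: [0.3, -0.4, 1.6]
opening: 0.0246
grasp_force: 0.0
```

>>> jog_arm(rows="0 0 0 0;0 0 0 0;0 0 0 0;0 0 0 0;0 0 0 0;0 0 0 0")

```text
time: 3.53
ee_pos: [0.5554, 0.0843, 0.0903]
tool_rot: [0.138, 0.99, 0.0, 0.001]
ft_force: [0.2, -0.8, 5.5]
opening: 0.0003
grasp_force: 2.6
```

>>> jog_arm(rows="0 0 0 1;0 0 0 1;0 0 0 1;0 0 0 1;0 0 0 1;0 0 0 1;0 0 0 1;0 0 0 1;0 0 0 0;0 0 0 0")

```text
time: 4.37
ee_pos: [0.5555, 0.0844, 0.0903]
tool_rot: [-0.208, 0.978, 0.0, 0.001]
ft_force: [-0.1, -0.2, 5.0]
opening: 0.0007
grasp_force: 2.8
```

>>> jog_arm(rows="0 0 0 1;0 0 0 1;0 0 0 1;0 0 0 1;0 0 0 1;0 0 0 1;0 0 0 1;0 0 0 1;0 0 0 0.5;0 0 0 0;0 0 0 0")

```text
time: 5.28
ee_pos: [0.5554, 0.0845, 0.0903]
tool_rot: [-0.549, 0.836, -0.0, 0.001]
ft_force: [0.2, -0.1, 6.4]
opening: 0.0005
grasp_force: 3.0
```

```bash
python3 - <<'E'
from h import *
c=cap('wrist','w2.png');pickle.dump(c,open('w2.pkl','wb'))
s=r.sense();print(s['ee_pos'],s['qpos'],s['torque'],s['opening'],proj(c,[s['ee_pos']]))
S=cap('scene');pickle.dump(S,open('s2.pkl','wb'))
a=cv2.resize(S['pixels'][140:290,250:450],None,fx=2.6,fy=2.6,interpolation=cv2.INTER_CUBIC)
b=np.vstack([a[...,::-1]]); cv2.imwrite('pics/s2.png',np.hstack([b,np.zeros((390,1,3),np.uint8)]))
E
```

```text
[0.55537793 0.0844809  0.09029356] [-0.00600129  0.63494424 -0.29920148  1.85208439  0.27695854  0.69318131
  2.26781135] [ 0.15583795  0.11130945 -0.03685432] 0.0004389458720334233 [[282.14721955 237.88703542]]
```

View pics/w2.png

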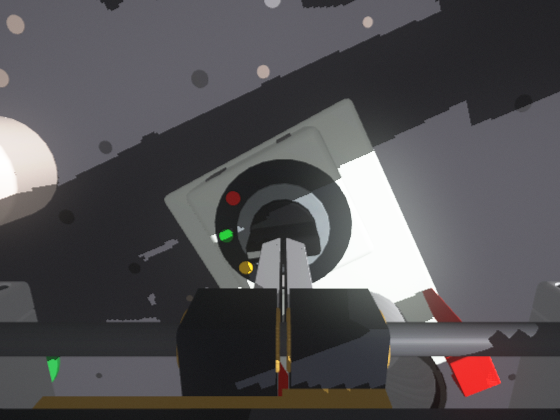

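View pics/s2.png

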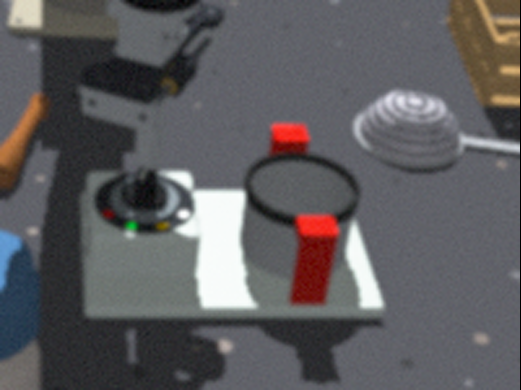

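```bash
python3 - <<'E'
from h import *
W,T,W2,S=[pickle.load(open(n+'.pkl','rb')) for n in('w1','top0','w2','s2')]
def tri(*cs):
    A=[];b=[]
    for c,uv in cs:
        p=ray(c,uv,0)[0]; d=p-c['origin'];d/=np.linalg.norm(d);M=np.eye(3)-np.outer(d,d);A.append(M);b.append(M@c['origin'])
    return np.linalg.lstsq(np.vstack(A),np.hstack(b),rcond=None)[0].round(4)
print('green',tri((W,(285.9,232.1)),(W2,(226,235))),tri((W,(285.9,232.1)),(T,(246,177.9))))
print('yel',tri((W,(309.4,224.2)),(W2,(246,268))))
print('red',tri((W,(262.5,224.4)),(W2,(233,198))))
for z in(.07,.09,.114): print(z,[proj(c,[.5537,.0847,z]).round(1).tolist() for c in(W,W2,S)])
a=cv2.resize(W['pixels'][140:260,220:350],None,fx=4,fy=4,interpolation=cv2.INTER_CUBIC)
b=cv2.resize(W2['pixels'][170:290,215:345],None,fx=4,fy=4,interpolation=cv2.INTER_CUBIC)
cv2.imwrite('pics/c.png',np.clip(np.vstack([np.hstack([a,b])[:,120:920]])*1.5,0,255)[...,::-1])
E
```

```text
green [0.5968 0.073  0.0685] [0.5963 0.0721 0.0671]
yel [0.5939 0.1027 0.0711]
red [0.5792 0.0491 0.0701]
0.07 [[[285.4, 196.1]], [[284.4, 227.7]], [[305.7, 216.8]]]
0.09 [[[285.5, 200.1]], [[284.5, 237.1]], [[306.1, 210.6]]]
0.114 [[[285.7, 205.6]], [[284.7, 250.9]], [[306.7, 203.1]]][ WARN:0@0.181] global loadsave.cpp:1063 imwrite_ Unsupported depth image for selected encoder is fallbacked to CV_8U.
```

View pics/c.png

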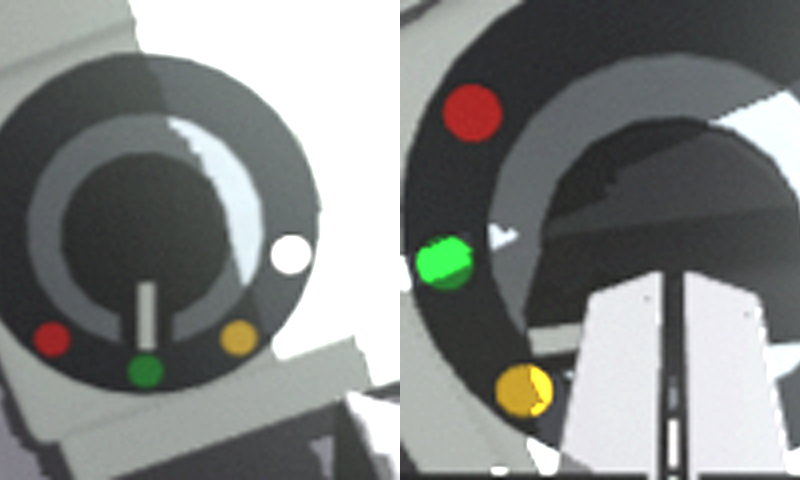

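>>> jog_arm(rows="0 0 0.5 0;0 0 0.5 -0.5;0 0 0 -1;0 0 0 -1;0 0 0 -1;0 0 0 -1;0 0 0 -1;0 0 0 -1;0 0 0 -1;0 0 0 -1;0 0 0 -1;0 0 0 -1", gripper=0.1)

```text
time: 6.38
ee_pos: [0.5542, 0.0842, 0.1293]
tool_rot: [-0.12, 0.993, 0.0, -0.0]
ft_force: [-0.4, 0.7, 0.1]
opening: 0.0517
grasp_force: 0.0
```

>>> jog_arm(rows="0 0 0 -1;0 0 0 -1;0 0 0 -1;0 0 0 -1;0 0 0 -1;0 0 0 -1;0 0 -0.5 0;0 0 -0.5 0;0 0 -0.2 0;0 0 0 0;0 0 0 0;0 0 0 0")

```text
time: 7.38
ee_pos: [0.5551, 0.0843, 0.0822]
tool_rot: [0.138, 0.99, 0.0, 0.001]
ft_force: [-0.8, -0.1, 0.1]
opening: 0.0514
grasp_force: 0.0
```

```bash
python3 - <<'E'
from h import *
c=cap('scene');s=r.sense();print(s['ee_pos'],s['tool_rot'],s['opening'],s['ft_force'],proj(c,[s['ee_pos']]))
w=cap('wrist');print(proj(w,[s['ee_pos']]))
a=cv2.resize(c['pixels'][130:240,240:380],None,fx=4,fy=4,interpolation=cv2.INTER_CUBIC)
b=cv2.resize(w['pixels'][170:290,180:380],None,fx=3,fy=3)[:,:]
b=cv2.resize(b,(240*440//360*200//120*1,440))[:, :]
cv2.imwrite('pics/d.png',np.clip(np.hstack([a,b[:,:800-560]])*1.4,0,255).astype(np.uint8)[...,::-1])
E
```

```text
[0.55526082 0.08426023 0.08240996] [1.38060268e-01 9.90423477e-01 2.85172171e-04 7.85732766e-04] 0.05160128644765686 [-0.15883879  0.13894465  0.31188619] [[305.81083085 213.36306566]]
[[281.88239972 239.10862535]]
```

View pics/d.png

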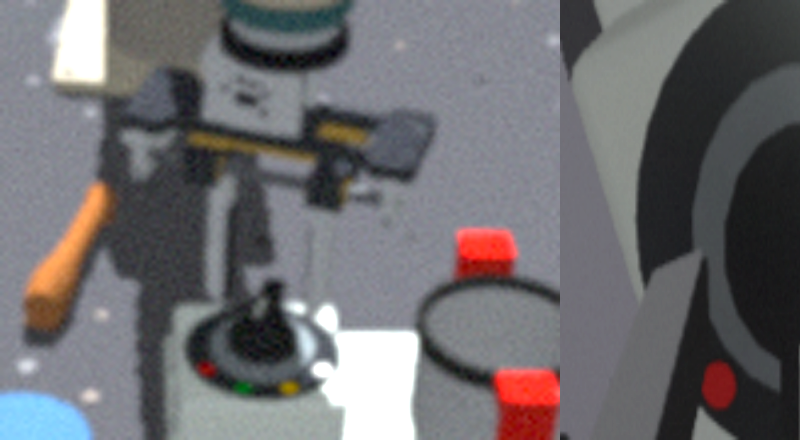

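>>> jog_arm(rows="0 0 -0.2 0;0 0 -0.15 0;0 0 0 0;0 0 0 0")

```text
time: 7.82
ee_pos: [0.5539, 0.0841, 0.0669]
tool_rot: [0.138, 0.99, -0.0, -0.001]
ft_force: [0.1, -0.3, 0.1]
opening: 0.0517
grasp_force: 0.0
```

>>> jog_arm(rows="0 0 0 0;0 0 0 0;0 0 0 0;0 0 0 0;0 0 0 0;0 0 0 0;0 0 0 0;0 0 0 0;0 0 0 0;0 0 0 0;0 0 0 0;0 0 0 0", gripper=-1)

```text
time: 8.82
ee_pos: [0.5543, 0.0837, 0.0676]
tool_rot: [0.138, 0.99, -0.0, -0.0]
ft_force: [-0.4, -2.5, 2.6]
opening: 0.0138
grasp_force: 30.0
```

>>> jog_arm(rows="0 0 0 1;0 0 0 1;0 0 0 1;0 0 0 1;0 0 0 1;0 0 0 1;0 0 0 1;0 0 0 1;0 0 0 0;0 0 0 0")

```text
time: 9.65
ee_pos: [0.5543, 0.0833, 0.0676]
tool_rot: [-0.208, 0.978, -0.0, -0.0]
ft_force: [-0.7, -3.6, 3.6]
opening: 0.0139
grasp_force: 30.0
```

>>> jog_arm(rows="0 0 0 1;0 0 0 1;0 0 0 1;0 0 0 1;0 0 0 1;0 0 0 1;0 0 0 1;0 0 0 1;0 0 0 0.2;0 0 0 0;0 0 0 0")

```text
time: 10.57
ee_pos: [0.5546, 0.083, 0.0676]
tool_rot: [-0.536, 0.844, -0.001, -0.0]
ft_force: [-0.7, -5.2, 4.1]
opening: 0.0143
grasp_force: 30.0
```

>>> jog_arm(rows="0 0 0 0;0 0 0 0;0 0 0 0;0 0 0 0;0 0 0 0;0 0 0 0", gripper=0)

```text
time: 11.07
ee_pos: [0.5544, 0.0847, 0.0674]
tool_rot: [-0.538, 0.843, 0.0, 0.0]
ft_force: [-0.8, 0.8, -0.0]
opening: 0.0463
grasp_force: 0.0
```

>>> jog_arm(rows="0 0 1 0;0 0 1 0;0 0 1 0;0 0 1 0;0 0 0 -1;0 0 0 -1;0 0 0 -1;0 0 0 -1;0 0 0 -1;0 0 0 -1;0 0 0 0;0 0 0 0", gripper=0.1)

```text
time: 12.07
ee_pos: [0.5543, 0.0844, 0.2275]
tool_rot: [-0.303, 0.953, -0.0, -0.0]
ft_force: [-0.2, -0.4, -0.1]
opening: 0.0518
grasp_force: 0.0
```

```bash
python3 - <<'E'
from h import *
w=cap('wrist','w3.png');t=cap('top','t3.png');pickle.dump(w,open('w3.pkl','wb'));pickle.dump(t,open('t3.pkl','wb'))
s=r.sense();print(s['ee_pos'],s['qpos'])
E
```

```text
[0.55438265 0.08429313 0.22743921] [-0.01730389  0.45961054 -0.27304144  1.70683179  0.14302647  0.99477425
  1.84496578]
```

View pics/w3.png

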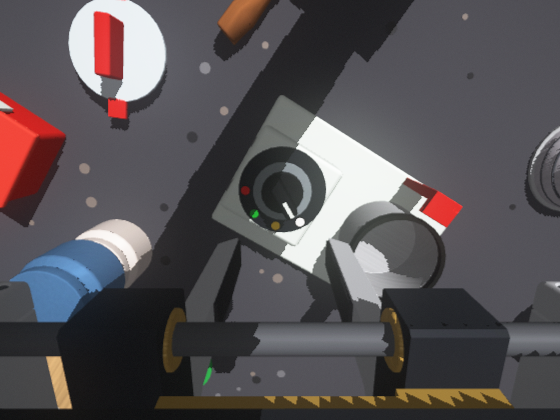

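```bash
cat >> h.py <<'E'
def cakes(c):
    h=cv2.cvtColor(c['pixels'],cv2.COLOR_RGB2HSV); m=((h[...,0]>8)&(h[...,0]<20)&(h[...,1]>130)&(h[...,2]>60)).astype(np.uint8)
    n,l,s,ce=cv2.connectedComponentsWithStats(m); return [(s[i,4],ce[i].round(1),ray(c,ce[i],.016)[0,:2].round(4)) for i in range(1,n) if 60<s[i,4]<160]
def lid(c):
    h=cv2.cvtColor(c['pixels'],cv2.COLOR_RGB2HSV); m=(((h[...,0]<5)|(h[...,0]>175))&(h[...,1]>150)&(h[...,2]>70)).astype(np.uint8)
    n,l,s,ce=cv2.connectedComponentsWithStats(m); return [(s[i,4],ce[i].round(1),ray(c,ce[i],.019)[0,:2].round(4)) for i in range(1,n) if 30<s[i,4]<300]
E
python3 - <<'E'
from h import *
t=pickle.load(open('t3.pkl','rb'));w=pickle.load(open('w3.pkl','rb'))
print('bowl top',ray(t,[176.8,197.8],.093).round(4))
for x in cakes(t): print(*x)
for x in lid(t): print(*x)
for c,p in((t,(177,198)),(w,(392,248))):
    print('pred',proj(c,[.5441,.2405,.093]).round(1))
    g=cv2.cvtColor(c['pixels'],cv2.COLOR_RGB2GRAY)
    P=proj(c,np.c_[.5441+.055*np.cos(np.arange(0,6.28,.3)),.2405+.055*np.sin(np.arange(0,6.28,.3)),np.full(21,.093)])
    # radial outward edge search of dark->bright
    C=proj(c,[.5441,.2405,.093])[0]; pts=[]
    for q in P:
        k=np.linspace(.8,1.25,46); X=C+(q-C)*k[:,None]
        v=cv2.remap(cv2.GaussianBlur(g,(3,3),0).astype(np.float32),X[None,:,0].astype(np.float32),X[None,:,1].astype(np.float32),1)[0]
        d=np.gradient(v); i=d.argmax()
        if d[i]>3: pts.append(X[i])
    p=ray(c,pts,.093)[:,:2]; A=np.c_[2*p,np.ones(len(p))]; 
    for _ in range(3):
        s=np.linalg.lstsq(A,(p**2).sum(1),rcond=None)[0]; rr=np.sqrt(s[2]+s[0]**2+s[1]**2); e=np.abs(np.hypot(*(p-s[:2]).T)-rr); k=e<max(.002,np.median(e)*1.5); p=p[k];A=A[k]
    print('circle',s[:2].round(4),rr.round(4),len(p))
E
```

```text
bowl top [[0.5392 0.2352 0.093 ]]
114 [398.9 179.5] [ 0.6057 -0.3256]
114 [427.7 199.5] [ 0.5535 -0.3994]
111 [395.6 212.8] [ 0.5176 -0.3144]
116 [427.2 231.9] [ 0.4688 -0.3946]
124 [303.3 245.9] [ 0.4303 -0.0749]
109 [393.9 250.4] [ 0.4205 -0.3069]
200 [174.5 165.1] [0.6374 0.2603]
73 [327.6 182.2] [ 0.5961 -0.1382]
210 [340.7 203.4] [ 0.5405 -0.1716]
212 [178.  229.8] [0.4686 0.2449]
75 [351.5 227.7] [ 0.4776 -0.1987]
pred [[174.7 195.8]]
circle [0.541  0.2379] 0.0558 13
pred [[396.9 263.5]]
circle [0.5442 0.2358] 0.0589 11
```

>>> jog_arm(rows="-0.09 -1 0 -1;-0.09 -1 0 -1;-0.09 -1 0 -1;-0.09 -1 0 -1;-0.09 -1 0 -1;-0.09 -1 0 -1;-0.09 -1 0 -1;-0.09 -1 0 0;-0.08 -1 0 0;-0.08 -0.94 0 0;0 0 -1 0;0 0 -1 0")

```text
time: 13.17
ee_pos: [0.5201, -0.3184, 0.1485]
tool_rot: [0.001, 1.0, -0.002, 0.003]
ft_force: [0.0, -0.2, -1.7]
opening: 0.0518
grasp_force: 0.0
```

>>> jog_arm(rows="0 0 -1 0;0 0 -1 0;0 0 -1 0;0 0 0 0;0 0 0 0")

```text
time: 13.58
ee_pos: [0.5177, -0.3124, 0.0258]
tool_rot: [-0.002, 1.0, 0.001, -0.002]
ft_force: [-0.1, -0.1, 0.6]
opening: 0.0519
grasp_force: 0.0
```

```bash
python3 - <<'E'
from h import *
w=cap('wrist','w4.png');pickle.dump(w,open('w4.pkl','wb'))
s=r.sense();print(s['ee_pos'],s['opening'],proj(w,[.5194,-.3134,.012]))
h=cv2.cvtColor(w['pixels'],cv2.COLOR_RGB2HSV); m=((h[...,0]>8)&(h[...,0]<20)&(h[...,1]>130)&(h[...,2]>60)).astype(np.uint8)
n,l,st,ce=cv2.connectedComponentsWithStats(m)
for i in range(1,n):
    if st[i,4]>150: print(st[i],ray(w,ce[i],.014).round(4))
E
```

```text
[ 0.51979977 -0.31369445  0.02827772] 0.05196764157154136 [[280.47163904 234.42594145]]
[ 269   69   43   48 1623] [[ 0.4223 -0.3076  0.014 ]]
[ 135  146   51   46 1745] [[ 0.4711 -0.3953  0.014 ]]
[ 260  214   38   46 1445] [[ 0.5202 -0.315   0.014 ]]
[ 143  258   45   31 1061] [[ 0.5507 -0.3987  0.014 ]]
[163 308  18  64 305] [[ 0.6149 -0.4011  0.014 ]]
```

>>> jog_arm(rows="0 0 -0.5 0;0 0 -0.4 0;0 0 -0.2 0;0 0 0 0;0 0 0 0")

```text
time: 14.05
ee_pos: [0.5206, -0.3142, -0.0145]
tool_rot: [-0.001, 1.0, -0.001, 0.001]
ft_force: [0.4, -0.2, 0.2]
opening: 0.0518
grasp_force: 0.0
```

>>> jog_arm(rows="0 0 0 0;0 0 0 0;0 0 0 0;0 0 0 0;0 0 0 0;0 0 0 0;0 0 0 0;0 0 0 0", gripper=-1, squeeze=15)

```text
time: 14.72
ee_pos: [0.5197, -0.3137, -0.0159]
tool_rot: [-0.001, 1.0, -0.0, 0.0]
ft_force: [-0.3, 0.2, 5.7]
opening: 0.0275
grasp_force: 15.2
```

>>> jog_arm(rows="0 0 0.5 0;0 0 1 0;0 0 1 0;0 0.5 1 0;0 1 1 0;0 1 0.3 0;0 1 0 0;0 1 0 0;0.2 1 0 0;0.2 1 0 0;0.2 1 0 0;0.2 1 0 0")

```text
time: 15.72
ee_pos: [0.551, 0.0165, 0.1621]
tool_rot: [-0.001, 1.0, -0.0, -0.0]
ft_force: [1.2, -0.0, -0.8]
opening: 0.0283
grasp_force: 15.0
```

>>> jog_arm(rows="0.2 1 0 0;0.26 1 0 0;0 1 0 0;0 1 0 0;0 1 0 0;0 0.33 0 0;0 0 0 0;0 0 0 0;0 0 0 0")

```text
time: 16.47
ee_pos: [0.5697, 0.2254, 0.1618]
tool_rot: [-0.0, 1.0, -0.001, -0.0]
ft_force: [-0.0, -0.7, -0.0]
opening: 0.0279
grasp_force: 15.0
```

```bash
python3 - <<'E'
from h import *
w=cap('wrist','w5.png');pickle.dump(w,open('w5.pkl','wb'))
s=r.sense();print(s['ee_pos'],s['opening'],s['grasp_force'],proj(w,[[.543,.2395,.093],[.598,.2395,.093],[.488,.2395,.093],[.57,.2395,.02]]))
E
```

```text
[0.56993967 0.22498608 0.16201599] 0.027514666612310067 14.962305253866361 [[298.35289725 182.02709797]
 [297.50799225 241.17765083]
 [299.2916649  116.30535943]
 [295.02121945 194.00764543]]
```

View pics/w5.png

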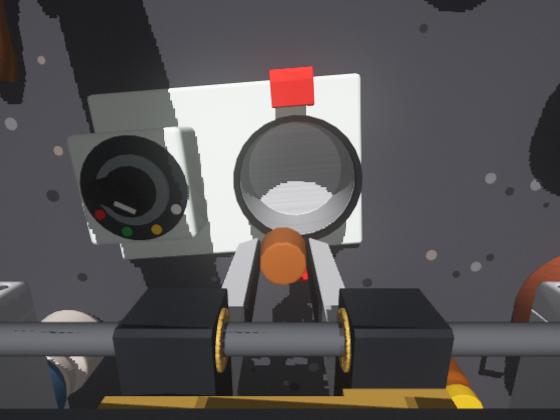

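>>> jog_arm(rows="0 0.36 0 0;0 0 -0.5 0;0 0 -1 0;0 0 -1 0;0 0 -0.75 0;0 0 -0.3 0;0 0 0 0;0 0 0 0")

```text
time: 17.18
ee_pos: [0.5703, 0.2424, 0.0207]
tool_rot: [-0.001, 1.0, 0.0, 0.0]
ft_force: [1.1, -0.1, 0.0]
opening: 0.0276
grasp_force: 15.0
```

>>> jog_arm(rows="0 0 0 0;0 0 0 0;0 0 0 0;0 0 0 0;0 0 0 0", gripper=-0.22)

```text
time: 17.6
ee_pos: [0.5703, 0.2427, 0.0212]
tool_rot: [-0.001, 1.0, 0.001, 0.001]
ft_force: [-0.0, -0.4, 1.1]
opening: 0.0367
grasp_force: 0.0
```

>>> jog_arm(rows="0 0 0.5 0;0 0 1 0;0 0 1 0;0 0 1 0;0 0 0 0;0 0 0 0")

```text
time: 18.1
ee_pos: [0.5716, 0.2434, 0.1633]
tool_rot: [-0.001, 1.0, 0.002, 0.003]
ft_force: [-0.4, 0.1, -1.1]
opening: 0.0366
grasp_force: 0.0
```

```bash
cat >> h.py <<'E'
def look(f=None):
    w=cap('wrist',f); t=cap('top'); s=r.sense(); print('ee',s['ee_pos'].round(4),'op',round(s['opening'],4),'q7',s['qpos'][6].round(2))
    h=cv2.cvtColor(w['pixels'],cv2.COLOR_RGB2HSV); m=((h[...,0]>6)&(h[...,0]<20)&(h[...,1]>130)&(h[...,2]>40)).astype(np.uint8)
    n,l,st,ce=cv2.connectedComponentsWithStats(m)
    for i in range(1,n):
        if st[i,4]>150: print('w',st[i],'z.014',ray(w,ce[i],.014)[0,:2].round(4),'z.034',ray(w,ce[i],.034)[0,:2].round(4))
    for x in cakes(t): print('top',x[0],x[2]+[.0018,.001])
    print('lid',[x[2].tolist() for x in lid(t) if x[2][1]<0]); return w,t
E
python3 -c "
from h import *
look('w6.png')"
```

```text
ee [0.569  0.2421 0.1597] op 0.0366 q7 1.09
w [270 181  25  28 557] z.014 [0.5754 0.2438] z.034 [0.5708 0.2437]
w [ 498  248   62   74 2444] z.014 [0.689  0.5492] z.034 [0.6779 0.5318]
w [197 339  13  34 155] z.014 [0.8007 0.1385] z.034 [0.7833 0.1444]
w [356 340  15  32 175] z.014 [0.8014 0.3537] z.034 [0.7839 0.3474]
top 113 [ 0.6075 -0.3244]
top 102 [0.5754 0.2478]
top 116 [ 0.5554 -0.3982]
top 116 [ 0.4707 -0.3935]
top 112 [ 0.4224 -0.3056]
lid [[0.5961, -0.1382], [0.5405, -0.1716], [0.4776, -0.1987]]
```

>>> jog_arm(rows="0 -0.5 0 0;0 -1 0 0;0 -1 0 0;0 -1 0 0;0 -1 0 0;0 -1 0 0;0 -1 0 0;0 -1 0 0;0 -1 0 0;0 -1 0 0;0 -1 0 0;0.2 -1 0 0", gripper=0.1)

```text
time: 19.2
ee_pos: [0.5746, -0.2194, 0.158]
tool_rot: [-0.001, 1.0, 0.001, -0.003]
ft_force: [1.0, 0.2, -0.0]
opening: 0.0517
grasp_force: 0.0
```

>>> jog_arm(rows="0.3 -1 0 0;0.3 -1 0 0;0.15 -0.7 0 0;0 0 -0.8 0;0 0 -0.8 0;0 0 -0.8 0;0 0 0 0;0 0 0 0;0 0 0 0")

```text
time: 19.95
ee_pos: [0.6081, -0.3257, 0.0646]
tool_rot: [-0.001, 1.0, -0.0, 0.0]
ft_force: [-0.2, -0.4, -0.2]
opening: 0.0521
grasp_force: 0.0
```

```bash
python3 -c "
from h import *
look()"
```

```text
ee [ 0.6091 -0.3262  0.0663] op 0.0519 q7 1.98
w [ 164   12   46   49 1668] z.014 [ 0.4712 -0.3949] z.034 [ 0.476  -0.3894]
w [ 169  135   42   38 1214] z.014 [ 0.5556 -0.3993] z.034 [ 0.5537 -0.3935]
w [ 266  198   33   39 1035] z.014 [ 0.6077 -0.326 ] z.034 [ 0.6016 -0.3259]
w [163 308  20  64 415] z.014 [ 0.7368 -0.431 ] z.034 [ 0.7205 -0.4226]
w [381 308  22  65 433] z.014 [ 0.7285 -0.2213] z.034 [ 0.713  -0.2295]
w [ 212  396  175   12 1356] z.014 [ 0.8017 -0.3123] z.034 [ 0.7803 -0.3133]
w [423 398  63  10 331] z.014 [ 0.8015 -0.1511] z.034 [ 0.7801 -0.1648]
top 89 [ 0.6046 -0.3235]
top 103 [0.5754 0.2477]
top 116 [ 0.5554 -0.3982]
top 111 [ 0.4708 -0.393 ]
top 111 [ 0.4225 -0.3057]
lid [[0.5962, -0.1383], [0.5405, -0.1716], [0.4776, -0.1987]]
```

>>> jog_arm(rows="0 0 -0.8 0;0 0 -0.7 0;0 0 -0.45 0;0 0 0 0;0 0 0 0")

```text
time: 20.47
ee_pos: [0.6081, -0.3258, -0.0128]
tool_rot: [-0.001, 1.0, -0.0, 0.0]
ft_force: [0.1, 0.2, 0.6]
opening: 0.0519
grasp_force: 0.0
```

>>> jog_arm(rows="0 0 0 0;0 0 0 0;0 0 0 0;0 0 0 0;0 0 0 0;0 0 0 0;0 0 0 0;0 0 0 0", gripper=-1)

```text
time: 21.13
ee_pos: [0.6085, -0.3261, -0.0124]
tool_rot: [-0.001, 1.0, -0.0, 0.001]
ft_force: [-0.3, 0.8, 6.6]
opening: 0.0275
grasp_force: 15.2
```

>>> jog_arm(rows="0 0 0.5 0;0 0 1 0;0 0 1 0;0 0.5 1 0;-0.2 1 1 0;-0.2 1 0 0;-0.2 1 0 0;-0.2 1 0 0;-0.2 1 0 0;-0.2 1 0 0;-0.2 1 0 0;-0.2 1 0 0")

```text
time: 22.13
ee_pos: [0.5449, 0.0039, 0.1528]
tool_rot: [-0.001, 1.0, 0.0, 0.0]
ft_force: [1.3, 0.9, -1.3]
opening: 0.0274
grasp_force: 15.0
```

>>> jog_arm(rows="-0.2 1 0 -1;-0.2 1 0 -1;-0.2 1 0 -1;0 1 0 -1;0 1 0 -1;0 0.9 0 -1;0 0 0 0;0 0 0 0;0 0 0 0")

```text
time: 22.88
ee_pos: [0.5215, 0.2375, 0.1524]
tool_rot: [0.257, 0.966, -0.001, -0.0]
ft_force: [0.4, -0.5, -0.2]
opening: 0.0273
grasp_force: 15.0
```

>>> jog_arm(rows="-0.06 0.38 0 0;0 0 -0.5 0;0 0 -1 0;0 0 -1 0;0 0 -0.4 0;0 0 -0.15 0;0 0 0 0;0 0 0 0")

```text
time: 23.55
ee_pos: [0.5205, 0.2524, 0.0315]
tool_rot: [0.258, 0.966, 0.0, 0.001]
ft_force: [0.3, 0.6, -0.5]
opening: 0.0274
grasp_force: 15.0
```

>>> jog_arm(rows="0 0 0 0;0 0 0 0;0 0 0 0;0 0 0 0;0 0 0 0", gripper=-0.22)

```text
time: 23.97
ee_pos: [0.5197, 0.2537, 0.0312]
tool_rot: [0.257, 0.966, 0.0, 0.0]
ft_force: [-0.6, -0.8, 0.0]
opening: 0.0367
grasp_force: 0.0
```

>>> jog_arm(rows="0 0 0.5 0;0 0 1 0;0 0 1 0;0 0 0.8 0;0 0 0 0;0 0 0 0")

```text
time: 24.47
ee_pos: [0.5207, 0.2542, 0.1648]
tool_rot: [0.257, 0.966, 0.002, 0.002]
ft_force: [0.8, -0.8, -1.2]
opening: 0.0366
grasp_force: 0.0
```

```bash
python3 -c "
from h import *
look()"
```

```text
ee [0.5185 0.2532 0.1619] op 0.0364 q7 0.61
w [554 178   6  40 162] z.014 [0.6863 0.5263] z.034 [0.6731 0.513 ]
w [   0  221   35   58 1108] z.014 [ 0.4253 -0.066 ] z.034 [ 0.4269 -0.0458]
w [285 224  24  29 523] z.014 [0.5778 0.2409] z.034 [0.5708 0.2438]
w [ 476  290   56   32 1409] z.014 [0.7914 0.423 ] z.034 [0.7723 0.4156]
w [196 333  14  39 230] z.014 [0.6601 0.0502] z.034 [0.6484 0.0639]
w [207 397  76  11 349] z.014 [0.7564 0.0589] z.034 [0.7393 0.0721]
w [410 397  50  11 191] z.014 [0.8916 0.2894] z.034 [0.8668 0.2896]
top 76 [0.5788 0.2485]
top 116 [ 0.5554 -0.3982]
top 116 [ 0.4707 -0.3935]
top 108 [ 0.4224 -0.3061]
lid [[0.5961, -0.1382], [0.5405, -0.1716], [0.4776, -0.1987]]
```

>>> jog_arm(rows="0 -0.5 0 0;0 -1 0 0;-0.2 -1 0 0;-0.2 -1 0 0;-0.2 -1 0 0;-0.2 -1 0 0;-0.2 -1 0 0;-0.2 -1 0 0;-0.2 -1 0 0;-0.2 -1 0 0;-0.2 -1 0 0;-0.2 -1 0 0", gripper=0.1)

```text
time: 25.57
ee_pos: [0.4373, -0.2078, 0.161]
tool_rot: [0.257, 0.966, 0.0, -0.002]
ft_force: [0.9, 0.9, -0.1]
opening: 0.0514
grasp_force: 0.0
```

>>> jog_arm(rows="-0.2 -1 0 0;-0.2 -1 0 0;-0.03 -0.5 0 0;0 0 -0.8 0;0 0 -0.8 0;0 0 -0.8 0;0 0 0 0;0 0 0 0;0 0 0 0")

```text
time: 26.32
ee_pos: [0.4222, -0.3067, 0.067]
tool_rot: [0.257, 0.966, -0.0, -0.0]
ft_force: [0.4, 0.0, 0.3]
opening: 0.0519
grasp_force: 0.0
```

```bash
python3 -c "
from h import *
look()" | grep -v 'w .*0.[67]'
```

```text
ee [ 0.4232 -0.3073  0.0681] op 0.0519 q7 1.73
w [ 531    0   29  107 2460] z.014 [ 0.4108 -0.0733] z.034 [ 0.4065 -0.0885]
w [225 289  17  33 300] z.014 [ 0.4751 -0.389 ] z.034 [ 0.4657 -0.3795]
w [163 348  18  24 214] z.014 [ 0.4944 -0.473 ] z.034 [ 0.4836 -0.457 ]
w [254 356  29  38 949] z.014 [ 0.5548 -0.399 ] z.034 [ 0.5393 -0.3888]
top 102 [0.5754 0.2478]
top 116 [ 0.5554 -0.3982]
top 100 [0.5229 0.2575]
lid [[0.5961, -0.1382], [0.5405, -0.1716], [0.4776, -0.1987]]
```

>>> jog_arm(rows="0 0 -0.8 0;0 0 -0.7 0;0 0 -0.48 0;0 0 0 0;0 0 0 0")

```text
time: 26.83
ee_pos: [0.4225, -0.3068, -0.0118]
tool_rot: [0.257, 0.966, -0.0, 0.0]
ft_force: [0.6, 0.6, 0.8]
opening: 0.0517
grasp_force: 0.0
```

>>> jog_arm(rows="0 0 0 0;0 0 0 0;0 0 0 0;0 0 0 0;0 0 0 0;0 0 0 0;0 0 0 0;0 0 0 0", gripper=-1)

```text
time: 27.5
ee_pos: [0.4229, -0.3072, -0.0115]
tool_rot: [0.258, 0.966, -0.0, 0.001]
ft_force: [-0.7, -0.2, 7.0]
opening: 0.0271
grasp_force: 15.2
```

>>> jog_arm(rows="0 0 0.5 0;0 0 1 0;0 0 1 0;0 0.5 1 0;0.3 1 1 0;0.3 1 0 0;0.3 1 0 0;0.3 1 0 0;0.3 1 0 0;0.3 1 0 0;0.3 1 0 0;0.3 1 0 -1")

```text
time: 28.5
ee_pos: [0.5146, 0.0222, 0.1538]
tool_rot: [0.3, 0.954, 0.0, 0.0]
ft_force: [0.4, -0.3, 0.4]
opening: 0.0273
grasp_force: 15.0
```

>>> jog_arm(rows="0.3 1 0 -1;0.3 1 0 -1;0.29 1 0 -1;0 1 0 -1;0 0.5 0 -1;0 0 0 -1;0 0 0 0;0 0 0 0;0 0 0 0")

```text
time: 29.25
ee_pos: [0.5501, 0.1986, 0.1536]
tool_rot: [0.536, 0.844, -0.0, 0.0]
ft_force: [-1.0, -0.3, -0.6]
opening: 0.0272
grasp_force: 15.0
```

>>> jog_arm(rows="0.1 0.4 0 0;0 0 -0.5 0;0 0 -1 0;0 0 -1 0;0 0 -0.35 0;0 0 -0.15 0;0 0 0 0;0 0 0 0")

```text
time: 29.92
ee_pos: [0.5553, 0.2153, 0.0345]
tool_rot: [0.537, 0.844, 0.001, 0.001]
ft_force: [-0.1, -0.5, 0.0]
opening: 0.027
grasp_force: 15.0
```

>>> jog_arm(rows="0 0 0 0;0 0 0 0;0 0 0 0;0 0 0 0;0 0 0 0", gripper=-0.22)

```text
time: 30.33
ee_pos: [0.5545, 0.2163, 0.0341]
tool_rot: [0.536, 0.844, 0.0, 0.0]
ft_force: [0.6, 0.3, -0.1]
opening: 0.0367
grasp_force: 0.0
```

>>> jog_arm(rows="0 0 0.5 0;0 0 1 0;0 0 1 0;0 0 0.7 0;-0.2 -0.5 0 0;-0.2 -1 0 0;-0.2 -1 0 0;-0.2 -1 0 0;-0.2 -1 0 0;-0.2 -1 0 0;-0.2 -1 0 0;-0.2 -1 0 0")

```text
time: 31.33
ee_pos: [0.4895, -0.0856, 0.1619]
tool_rot: [0.536, 0.844, 0.0, 0.0]
ft_force: [1.3, -0.8, 0.8]
opening: 0.0369
grasp_force: 0.0
```

>>> jog_arm(rows="-0.2 -1 0 0;-0.2 -1 0 0;-0.1 -1 0 0;0 -1 0 0;0 -1 0 0;0 -1 0 0;0 -1 0 0;0 -1 0 0;0 0 0 0;0 0 0 0;0 0 0 0", gripper=0.1)

```text
time: 32.25
ee_pos: [0.4701, -0.4029, 0.1612]
tool_rot: [0.536, 0.844, 0.001, -0.001]
ft_force: [-0.0, -0.3, 0.2]
opening: 0.0516
grasp_force: 0.0
```

```bash
python3 -c "
from h import *
look()"
```

```text
ee [ 0.4708 -0.4017  0.1614] op 0.0521 q7 1.3
w [275 174  24  27 516] z.014 [ 0.4711 -0.3943] z.034 [ 0.4691 -0.3908]
w [337 208  28  27 558] z.014 [ 0.5552 -0.3987] z.034 [ 0.5485 -0.3949]
w [163 309  20  63 414] z.014 [ 0.4239 -0.6468] z.034 [ 0.4247 -0.6289]
w [364 389  55  19 279] z.014 [ 0.73   -0.5983] z.034 [ 0.7133 -0.5832]
w [253 397  58  11 256] z.014 [ 0.5902 -0.6723] z.034 [ 0.5815 -0.653 ]
top 115 [ 0.5553 -0.3983]
top 101 [0.5229 0.2577]
top 117 [ 0.4707 -0.3935]
lid [[0.5961, -0.1382], [0.5405, -0.1716], [0.4776, -0.1987]]
```

>>> jog_arm(rows="0 0.2 0 0;0 0 -1 0;0 0 -1 0;0 0 -1 0;0 0 -0.8 0;0 0 -0.4 0;0 0 -0.13 0;0 0 0 0;0 0 0 0")

```text
time: 33.1
ee_pos: [0.4711, -0.3956, -0.0106]
tool_rot: [0.536, 0.844, 0.0, 0.001]
ft_force: [0.4, 0.5, 0.3]
opening: 0.0515
grasp_force: 0.0
```

>>> jog_arm(rows="0 0 0 0;0 0 0 0;0 0 0 0;0 0 0 0;0 0 0 0;0 0 0 0;0 0 0 0;0 0 0 0", gripper=-1)

```text
time: 33.77
ee_pos: [0.4707, -0.3963, -0.0108]
tool_rot: [0.536, 0.844, 0.0, 0.001]
ft_force: [-0.6, 0.6, 5.0]
opening: 0.0271
grasp_force: 15.2
```

>>> jog_arm(rows="0 0 0.5 0;0 0 1 0;0 0 1 0;0 0.5 1 0;0.2 1 1 0;0.2 1 0 0;0.2 1 0 0;0.2 1 0 0;0.2 1 0 0;0.2 1 0 0;0.2 1 0 0;0.2 1 0 0")

```text
time: 34.77
ee_pos: [0.5318, -0.0662, 0.1548]
tool_rot: [0.536, 0.844, 0.0, -0.0]
ft_force: [1.1, -0.1, 0.0]
opening: 0.0269
grasp_force: 15.0
```

>>> jog_arm(rows="0.2 1 0 -1;0.13 1 0 -1;0 1 0 -1;0 1 0 -1;0 1 0 -1;0 1 0 -1;0 1 0 -1;0 1 0 0;0 0 0 0;0 0 0 0;0 0 0 0")

```text
time: 35.68
ee_pos: [0.5449, 0.2509, 0.1545]
tool_rot: [0.765, 0.644, -0.001, 0.0]
ft_force: [0.4, -0.2, -0.4]
opening: 0.0269
grasp_force: 15.0
```

>>> jog_arm(rows="0.08 0.38 0 0;0 0 -0.5 0;0 0 -1 0;0 0 -1 0;0 0 -0.35 0;0 0 -0.15 0;0 0 0 0;0 0 0 0")

```text
time: 36.35
ee_pos: [0.5497, 0.2657, 0.0358]
tool_rot: [0.766, 0.643, 0.001, 0.001]
ft_force: [0.0, 0.7, -0.6]
opening: 0.0269
grasp_force: 15.0
```

>>> jog_arm(rows="0 0 0 0;0 0 0 0;0 0 0 0;0 0 0 0;0 0 0 0", gripper=-0.22)

```text
time: 36.77
ee_pos: [0.5486, 0.2674, 0.0353]
tool_rot: [0.765, 0.644, 0.0, 0.0]
ft_force: [0.3, 0.2, -0.6]
opening: 0.0365
grasp_force: 0.0
```

>>> jog_arm(rows="0 0 0.5 0;0 0 1 0;0 0 1 0;0 0 0.7 0;0 -0.5 0 0;0 -1 0 0;0 -1 0 0;0 -1 0 0;0 -1 0 0;0 -1 0 0;0 -1 0 0;0 -1 0 0")

```text
time: 37.77
ee_pos: [0.5481, -0.0346, 0.163]
tool_rot: [0.765, 0.644, 0.0, 0.0]
ft_force: [0.6, -0.3, -0.2]
opening: 0.0368
grasp_force: 0.0
```

>>> jog_arm(rows="0 -1 0 0;0 -1 0 0;0 -1 0 0;0.1 -1 0 0;0.1 -1 0 0;0 -1 0 0;0 -1 0 0;0 -1 0 0;0 -0.9 0 0;0 0 0 0;0 0 0 0;0 0 0 0", gripper=0.1)

```text
time: 38.77
ee_pos: [0.5564, -0.388, 0.1624]
tool_rot: [0.765, 0.644, 0.0, -0.001]
ft_force: [0.6, 0.9, -0.3]
opening: 0.0516
grasp_force: 0.0
```

```bash
python3 -c "
from h import *
look()"
```

```text
ee [ 0.5572 -0.3866  0.1626] op 0.0518 q7 0.69
w [273 189  24  27 508] z.014 [ 0.5562 -0.3986] z.034 [ 0.5569 -0.3937]
w [163 309  22  63 444] z.014 [ 0.3812 -0.5551] z.034 [ 0.3919 -0.5413]
w [382 313  21  59 364] z.014 [ 0.6653 -0.6126] z.034 [ 0.6598 -0.5955]
w [245 397  72  11 335] z.014 [ 0.5053 -0.6776] z.034 [ 0.5089 -0.6568]
top 101 [0.5537 0.2723]
top 117 [ 0.5554 -0.3981]
top 105 [0.5232 0.2579]
lid [[0.5961, -0.1382], [0.5405, -0.1716], [0.4776, -0.1987]]
```

>>> jog_arm(rows="-0.02 -0.3 0 0;0 0 -1 0;0 0 -1 0;0 0 -1 0;0 0 -0.8 0;0 0 -0.4 0;0 0 -0.15 0;0 0 0 0;0 0 0 0")

```text
time: 39.62
ee_pos: [0.5565, -0.4016, -0.0102]
tool_rot: [0.765, 0.644, 0.0, 0.001]
ft_force: [-0.3, -0.2, 0.5]
opening: 0.0517
grasp_force: 0.0
```

>>> jog_arm(rows="0 0 0 0;0 0 0 0;0 0 0 0;0 0 0 0;0 0 0 0;0 0 0 0;0 0 0 0;0 0 0 0", gripper=-1)

```text
time: 40.28
ee_pos: [0.5561, -0.4013, -0.0102]
tool_rot: [0.765, 0.644, 0.0, 0.001]
ft_force: [-0.1, 0.7, 5.7]
opening: 0.0268
grasp_force: 15.2
```

>>> jog_arm(rows="0 0 0.5 0;0 0 1 0;0 0 1 0;0 0.5 1 0;0 1 1 0;0 1 0 0;0 1 0 0;0 1 0 0;0 1 0 0;0 1 0 0;-0.2 1 0 0;-0.2 1 0 0")

```text
time: 41.28
ee_pos: [0.5392, -0.0708, 0.1554]
tool_rot: [0.765, 0.644, 0.0, -0.0]
ft_force: [1.4, -0.1, -0.4]
opening: 0.0269
grasp_force: 15.0
```

>>> jog_arm(rows="-0.2 1 0 -1;-0.2 1 0 -1;0 1 0 -1;0 1 0 -1;0 1 0 -1;0 1 0 -1;0 1 0 -1;0 0.2 0 0;0 0 0 0;0 0 0 0;0 0 0 0")

```text
time: 42.2
ee_pos: [0.5238, 0.2127, 0.1557]
tool_rot: [0.924, 0.383, -0.0, 0.001]
ft_force: [-0.9, -0.2, -0.6]
opening: 0.0269
grasp_force: 15.0
```

>>> jog_arm(rows="-0.02 0.2 0 0;0 0 -0.5 0;0 0 -1 0;0 0 -1 0;0 0 -0.35 0;0 0 -0.1 0;0 0 0 0;0 0 0 0")

```text
time: 42.87
ee_pos: [0.5241, 0.2225, 0.0386]
tool_rot: [0.924, 0.383, 0.001, 0.0]
ft_force: [-0.2, -0.6, 0.8]
opening: 0.0267
grasp_force: 15.0
```

>>> jog_arm(rows="0 0 0 0;0 0 0 0;0 0 0 0;0 0 0 0;0 0 0 0", gripper=-0.22)

```text
time: 43.28
ee_pos: [0.523, 0.2234, 0.038]
tool_rot: [0.923, 0.384, 0.0, -0.0]
ft_force: [0.2, -0.9, -0.4]
opening: 0.0366
grasp_force: 0.0
```

>>> jog_arm(rows="0 0 0.5 0;0 0 1 0;0 0 1 0;0 -0.5 0.7 0;0.3 -1 0 -1;0.3 -1 0 -1;0 -1 0 -1;0 -1 0 -0.6;0 -1 0 0;0 -1 0 0;0 -1 0 0;0 -1 0 0")

```text
time: 44.28
ee_pos: [0.5464, -0.1183, 0.1657]
tool_rot: [0.972, 0.235, 0.0, -0.0]
ft_force: [0.8, 0.1, -0.3]
opening: 0.0363
grasp_force: 0.0
```

```bash
python3 -c "
from h import *
w,t=look()
pickle.dump(t,open('t7.pkl','wb'))
a=cv2.resize(t['pixels'][155:240,135:225],None,fx=6,fy=6,interpolation=cv2.INTER_CUBIC)
cv2.imwrite('pics/b.png',np.clip(a*1.5,0,255).astype(np.uint8)[...,::-1])
"
```

```text
ee [ 0.5457 -0.1262  0.1669] op 0.0367 q7 -0.41
w [176 249  44  40 898] z.014 [ 0.4128 -0.0716] z.034 [ 0.4241 -0.0722]
w [196 308  17  64 464] z.014 [ 0.3215 -0.1145] z.034 [ 0.338  -0.1127]
w [354 309  16  63 399] z.014 [ 0.414  -0.3053] z.034 [ 0.4253 -0.2927]
w [361 389  48  19 254] z.014 [ 0.3527 -0.3777] z.034 [ 0.3675 -0.3611]
w [404 389  56  19 302] z.014 [ 0.3786 -0.4379] z.034 [ 0.3919 -0.4179]
w [149 396  39  13 176] z.014 [ 0.2091 -0.1115] z.034 [ 0.232  -0.1099]
w [199 396 132  13 759] z.014 [ 0.2724 -0.2383] z.034 [ 0.2917 -0.2295]
top 94 [ 0.3108 -0.0472]
lid [[0.7637, -0.32], [0.4776, -0.1987]]
```

View pics/b.png

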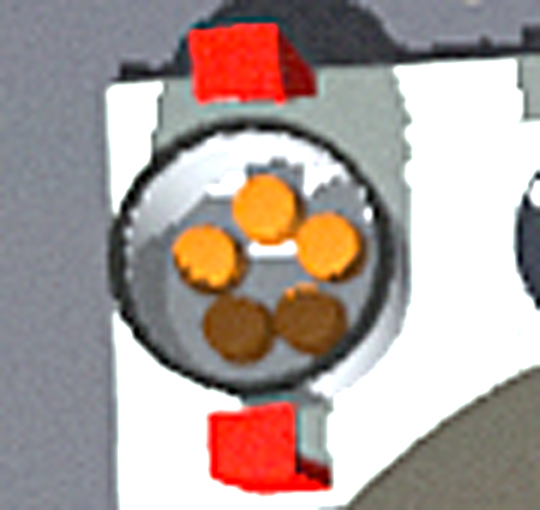

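>>> jog_arm(rows="-0.18 -0.6 0 0;0 -0.42 0 0;0 0 -0.8 0;0 0 -0.7 0;0 0 0 0;0 0 0 0;0 0 0 0;0 0 0 0", gripper=0.1)

```text
time: 45.05
ee_pos: [0.5407, -0.1577, 0.1071]
tool_rot: [0.972, 0.235, 0.001, 0.001]
ft_force: [-0.1, -0.1, 0.1]
opening: 0.0518
grasp_force: 0.0
```

```bash
python3 -c "
from h import *
w=cap('wrist');s=r.sense();print(s['ee_pos'])
h=cv2.cvtColor(w['pixels'],cv2.COLOR_RGB2HSV); m=(((h[...,0]<5)|(h[...,0]>175))&(h[...,1]>150)&(h[...,2]>70)).astype(np.uint8)
n,l,st,ce=cv2.connectedComponentsWithStats(m)
for i in range(1,n):
    if st[i,4]>150: print(st[i],[ray(w,ce[i],z)[0,:2].round(4) for z in(.019,.054)])
print(proj(w,[[.5386,-.167,.054],[.5671,-.1525,.054],[.5101,-.1815,.054]]).round(1))
"
```

```text
[ 0.54068344 -0.1576504   0.1070517 ]
[  375     0   185   125 11688] [array([ 0.7351, -0.2298]), array([ 0.7199, -0.2169])]
[ 34  37  17  17 225] [array([0.5724, 0.0859]), array([0.5767, 0.0609])]
[476 152  43  15 221] [array([ 0.6702, -0.3119]), array([ 0.6628, -0.289 ])]
[[292.  223.7]
 [292.5 186.7]
 [291.6 258.4]]
```

```bash
python3 -c "
from h import *
w=cap('wrist','w8.png');pickle.dump(w,open('w8.pkl','wb'))
h=cv2.cvtColor(w['pixels'],cv2.COLOR_RGB2HSV); m=(((h[...,0]<7)|(h[...,0]>174))&(h[...,1]>120)&(h[...,2]>20)).astype(np.uint8)
n,l,st,ce=cv2.connectedComponentsWithStats(m)
for i in range(1,n):
    if st[i,4]>100: print(st[i],[ray(w,ce[i],z)[0,:2].round(4) for z in(.02,.054)])
print(h[224,292],h[200,292],h[250,292])
t=cap('top');print(lid(t))
"
```

```text
[  374     0   186   177 23692] [array([ 0.7222, -0.2571]), array([ 0.7088, -0.2412])]
[ 34  37  17  17 234] [array([0.5725, 0.0851]), array([0.5767, 0.0608])]
[280 131  25  24 521] [array([ 0.5986, -0.1375]), array([ 0.5997, -0.1357])]
[  0  68 255] [179  72 255] [  0  82 255]
[(np.int32(220), array([175.6, 165.3]), array([0.637 , 0.2577])), (np.int32(63), array([352.1, 228.3]), array([ 0.4762, -0.2002]))]
```

View pics/w8.png

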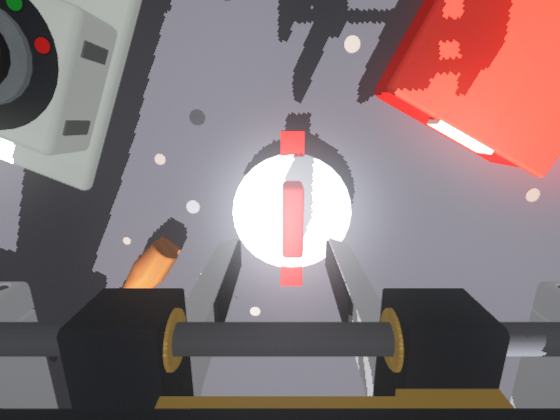

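>>> jog_arm(rows="-0.05 -0.23 0 0;0 0 -0.8 0;0 0 -0.8 0;0 0 -0.5 0;0 0 -0.3 0;0 0 -0.1 0;0 0 0 0;0 0 0 0")

```text
time: 45.87
ee_pos: [0.5382, -0.1675, 0.0064]
tool_rot: [0.972, 0.235, 0.001, 0.001]
ft_force: [-0.6, -0.0, -0.6]
opening: 0.0517
grasp_force: 0.0
```

>>> jog_arm(rows="0 0 0 0;0 0 0 0;0 0 0 0;0 0 0 0;0 0 0 0;0 0 0 0;0 0 0 0;0 0 0 0;0 0 0 0;0 0 0 0", gripper=-1, squeeze=40)

```text
time: 46.7
ee_pos: [0.538, -0.1671, 0.0059]
tool_rot: [0.972, 0.235, 0.0, 0.0]
ft_force: [1.1, -0.2, 4.8]
opening: 0.0177
grasp_force: 40.0
```

>>> jog_arm(rows="0 0 0.5 0;0 0 1 0;0 0 1 0;0 0 1 0;0 0.5 0.5 0;0 0.8 0 1;0 0.8 0 1;0 0.8 0 1;0 0.8 0 1;0 0.8 0 1;0 0.8 0 1;0 0.8 0 1")

```text
time: 47.7
ee_pos: [0.536, 0.0792, 0.1647]
tool_rot: [0.855, 0.518, -0.001, -0.001]
ft_force: [0.8, -0.5, -1.7]
opening: 0.0177
grasp_force: 40.0
```

>>> jog_arm(rows="0 0.8 0 1;0 0.8 0 1;0 0.8 0 1;0 0.8 0 1;0 0.8 0 1;0 0.4 0 1;0 0.2 0 0.3;0 0 0 0;0 0 0 0;0 0 0 0")

```text
time: 48.53
ee_pos: [0.5376, 0.2587, 0.1653]
tool_rot: [0.686, 0.728, -0.001, 0.0]
ft_force: [1.3, 0.1, -1.1]
opening: 0.0181
grasp_force: 40.0
```

```bash
python3 -c "
from h import *
w=cap('wrist','w9.png');pickle.dump(w,open('w9.pkl','wb'));s=r.sense();print(s['ee_pos'],s['tool_rot'],s['opening'],s['grasp_force'],s['qpos'][6])
t=cap('top');print(lid(t))
h=cv2.cvtColor(w['pixels'],cv2.COLOR_RGB2HSV); m=(((h[...,0]<7)|(h[...,0]>174))&(h[...,1]>120)&(h[...,2]>20)).astype(np.uint8)
n,l,st,ce=cv2.connectedComponentsWithStats(m)
z=s['ee_pos'][2]-.006
for i in range(1,n):
    if st[i,4]>100: print(st[i],ray(w,ce[i],z+.019)[0,:2].round(4),ray(w,ce[i],.1)[0,:2].round(4))
"
```

```text
[0.53774206 0.25882445 0.16545635] [ 6.85727350e-01  7.27858150e-01 -5.97673035e-04  3.97332335e-04] 0.017797725207178643 39.999425411224365 -0.12347739161130411
[(np.int32(203), array([176.1, 165. ]), array([0.6377, 0.2562])), (np.int32(98), array([165.9, 190.9]), array([0.5692, 0.2799])), (np.int32(86), array([187.9, 191.4]), array([0.5684, 0.2234])), (np.int32(213), array([178. , 229.9]), array([0.4686, 0.2448]))]
[ 264  122   38   40 1460] [0.5332 0.3254] [0.5334 0.3209]
[359 195  32  57 980] [0.5963 0.2773] [0.6226 0.2529]
[185 217  12  38 325] [0.4781 0.2637] [0.4554 0.2337]
[ 267  216   33  106 2878] [0.5394 0.2404] [0.5421 0.2008]
```

>>> jog_arm(rows="0.13 -0.48 0 0;0 0 -0.5 0;0 0 -0.4 0;0 0 -0.4 0;0 0 0 0;0 0 0 0")

```text
time: 49.13
ee_pos: [0.5424, 0.2408, 0.1132]
tool_rot: [0.685, 0.729, -0.001, -0.0]
ft_force: [-0.7, -0.2, -2.3]
opening: 0.0177
grasp_force: 40.0
```

>>> jog_arm(rows="0 0 -0.15 0;0 0 -0.15 0;0 0 -0.15 0;0 0 -0.15 0;0 0 0 0;0 0 0 0;0 0 0 0")

```text
time: 49.72
ee_pos: [0.5429, 0.2421, 0.0896]
tool_rot: [0.684, 0.729, 0.0, 0.0]
ft_force: [-0.5, 0.6, -1.1]
opening: 0.018
grasp_force: 40.0
```

>>> jog_arm(rows="0 -0.04 -0.05 0;0 0 -0.05 0;0 0 -0.03 0;0 0 0 0;0 0 0 0;0 0 0 0")

```text
time: 50.22
ee_pos: [0.5429, 0.2403, 0.0848]
tool_rot: [0.684, 0.729, 0.0, 0.0]
ft_force: [-2.1, -1.4, 4.9]
opening: 0.0176
grasp_force: 40.0
```

>>> jog_arm(rows="0 0 -0.05 0;0 0 -0.05 0;0 0 -0.05 0;0 0 0 0;0 0 0 0;0 0 0 0")

```text
time: 50.72
ee_pos: [0.5429, 0.2403, 0.0792]
tool_rot: [0.684, 0.729, 0.0, 0.0]
ft_force: [-3.1, -0.9, 8.5]
opening: 0.0182
grasp_force: 40.0
```

>>> jog_arm(rows="-0.02 -0.01 -0.05 0;0 0 -0.04 0;0 0 0 0;0 0 0 0;0 0 0 0;0 0 0 0")

```text
time: 51.22
ee_pos: [0.5429, 0.2403, 0.0768]
tool_rot: [0.684, 0.729, 0.001, 0.0]
ft_force: [-3.0, -1.2, 14.9]
opening: 0.0176
grasp_force: 40.0
```

>>> jog_arm(rows="0 0 0 -0.8;0 0 0 -0.8;0 0 0 -0.8;0 0 0 -0.8;0 0 0 -0.8;0 0 0 -0.8;0 0 0 0;0 0 0 0")

```text
time: 51.88
ee_pos: [0.5444, 0.2404, 0.0769]
tool_rot: [0.821, 0.572, 0.002, 0.001]
ft_force: [-1.0, -0.2, 13.4]
opening: 0.0174
grasp_force: 40.1
```

>>> jog_arm(rows="0 0 0 -0.8;0 0 0 -0.8;0 0 0 -0.8;0 0 0 -0.8;0 0 0 -0.8;0 0 0 -0.8;0 0 0 0;0 0 0 0")

```text
time: 52.55
ee_pos: [0.5445, 0.2403, 0.0768]
tool_rot: [0.921, 0.388, 0.002, 0.001]
ft_force: [-0.1, -1.2, 13.1]
opening: 0.0177
grasp_force: 40.1
```

>>> jog_arm(rows="0 0 0 -0.7;0 0 0 -0.7;0 0 0 -0.7;0 0 0 -0.7;0 0 0 -0.7;0 0 0 0;0 0 0 0")

```text
time: 53.13
ee_pos: [0.5447, 0.2402, 0.0769]
tool_rot: [0.97, 0.244, 0.003, 0.0]
ft_force: [-0.8, -1.7, 12.3]
opening: 0.0178
grasp_force: 40.1
```

>>> jog_arm(rows="0 0 0 -0.7;0 0 0 -0.7;0 0 0 -0.7;0 0 0 -0.7;0 0 0 -0.7;0 0 0 -0.7;0 0 0 0;0 0 0 0;0 0 0 0")

```text
time: 53.88
ee_pos: [0.5448, 0.2401, 0.0769]
tool_rot: [0.998, 0.063, 0.003, -0.0]
ft_force: [-0.3, -1.5, 12.6]
opening: 0.0178
grasp_force: 40.1
```

```bash
python3 -c "
from h import *
s=r.sense();print(s['ee_pos'],s['tool_rot'],s['ft_force'],s['torque'],s['opening'],np.degrees(np.arctan2(2*s['tool_rot'][0]*s['tool_rot'][1],s['tool_rot'][1]**2-s['tool_rot'][0]**2)))"
```

```text
[0.54477552 0.24011365 0.07686464] [ 9.98006456e-01  6.30507567e-02  2.77578558e-03 -1.02388688e-04] [-0.30407812 -1.5089569  12.57536197] [-0.30845106  0.31353471  0.33156556] 0.017794481164706652 172.77009187950833
```

>>> jog_arm(rows="0 0 0 -0.4;0 0 0 -0.4;0 0 0 0;0 0 0 0;0 0 0 0;0 0 0 0")

```text
time: 54.38
ee_pos: [0.5448, 0.24, 0.0768]
tool_rot: [1.0, 0.029, 0.003, -0.0]
ft_force: [-0.0, -1.5, 12.0]
opening: 0.0178
grasp_force: 40.4
```

```bash
cat >> h.py <<'E'
def st():
    s=r.sense();q=s['tool_rot'];print(s['ee_pos'].round(4),s['ft_force'].round(1),s['torque'].round(2),round(s['opening'],4),np.degrees(np.arctan2(q[1]**2-q[0]**2,2*q[0]*q[1])).round(2))
E
python3 -c "
from h import *
st()"
```

```text
[0.5448 0.24   0.0768] [-0.  -1.5 12. ] [-0.37  0.22  0.67] 0.0178 -86.7
```

>>> jog_arm(rows="0 0 0.07 0;0 0 0.05 0;0 0 0 0;0 0 0 0")

```text
time: 54.72
ee_pos: [0.5445, 0.2392, 0.0809]
tool_rot: [1.0, 0.028, 0.002, 0.001]
ft_force: [1.2, -3.2, 9.1]
opening: 0.0177
grasp_force: 40.1
```

>>> jog_arm(rows="0 0 0 0;0 0 0 0;0 0 0 0;0 0 0 0;0 0 0 0;0 0 0 0", gripper=0)

```text
time: 55.22
ee_pos: [0.5417, 0.2402, 0.0792]
tool_rot: [1.0, 0.028, -0.0, 0.0]
ft_force: [1.0, 0.6, -0.5]
opening: 0.0467
grasp_force: 0.0
```

>>> jog_arm(rows="0 0 0.5 0;0 0 1 0;0 0 1 0;0 -0.5 0.8 0;0 -0.7 0 1;0 -0.7 0 1;0 -0.7 0 1;0 -0.7 0 1;0.1 -0.7 0 1;0.1 -0.3 0 1;0 0 0 0;0 0 0 0")

```text
time: 56.22
ee_pos: [0.5499, 0.068, 0.2116]
tool_rot: [0.959, 0.283, 0.0, -0.001]
ft_force: [0.1, 0.3, -0.5]
opening: 0.0471
grasp_force: 0.0
```

```bash
python3 -c "
from h import *
st()
w=cap('wrist','w10.png');pickle.dump(w,open('w10.pkl','wb'));t=cap('top')
s=cap('scene')
h=cv2.cvtColor(w['pixels'],cv2.COLOR_RGB2HSV); m=(((h[...,0]<7)|(h[...,0]>174))&(h[...,1]>120)&(h[...,2]>20)).astype(np.uint8)
n,l,q,ce=cv2.connectedComponentsWithStats(m)
for i in range(1,n):
    if q[i,4]>60: print(q[i],ray(w,ce[i],.096)[0,:2].round(4),ray(w,ce[i],.131)[0,:2].round(4))
A=cv2.resize(s['pixels'][160:270,270:410],(560,440),interpolation=cv2.INTER_CUBIC)
cv2.imwrite('pics/f.png',np.vstack([A,np.zeros((1,560,3),np.uint8)])[...,::-1])
"
```

```text
[0.5499 0.068  0.2116] [ 0.1  0.3 -0.5] [-0.    0.14 -0.  ] 0.0471 -57.07
[ 137    7   69   54 2003] [0.6193 0.2412] [0.6187 0.2268]
[  93   71   44   74 1598] [0.5377 0.2543] [0.5461 0.2384]
[ 489  149   71  107 4609] [ 0.6905 -0.1499] [ 0.6821 -0.1214]
[  80  156   53   46 1462] [0.468  0.2322] [0.4841 0.2187]
[308 177  10  11  87] [0.5815 0.0534] [0.5851 0.0596]
```

```bash
python3 -c "
from h import *
w=pickle.load(open('w10.pkl','rb'))
h=cv2.cvtColor(w['pixels'],cv2.COLOR_RGB2HSV); m=(((h[...,0]<7)|(h[...,0]>174))&(h[...,1]>120)&(h[...,2]>20)).astype(np.uint8)
n,l,q,ce=cv2.connectedComponentsWithStats(m)
i=l[108,115]; i=[k for k in range(1,n) if q[k,4]>1400 and abs(ce[k][0]-113)<15 and q[k,0]==93][0]
ys,xs=np.nonzero(l==i); p=ray(w,np.c_[xs,ys],.131)[:,:2]*1000; print(cv2.minAreaRect(p.astype(np.float32)))
A=cv2.resize(w['pixels'][0:230,60:360],None,fx=2.6,fy=2.6,interpolation=cv2.INTER_CUBIC)
cv2.imwrite('pics/f2.png',A[:598,:,::-1])
"
```

```text
((545.027587890625, 238.17645263671875), (63.54881286621094, 24.215335845947266), 10.7887601852417)
```

View pics/f2.png

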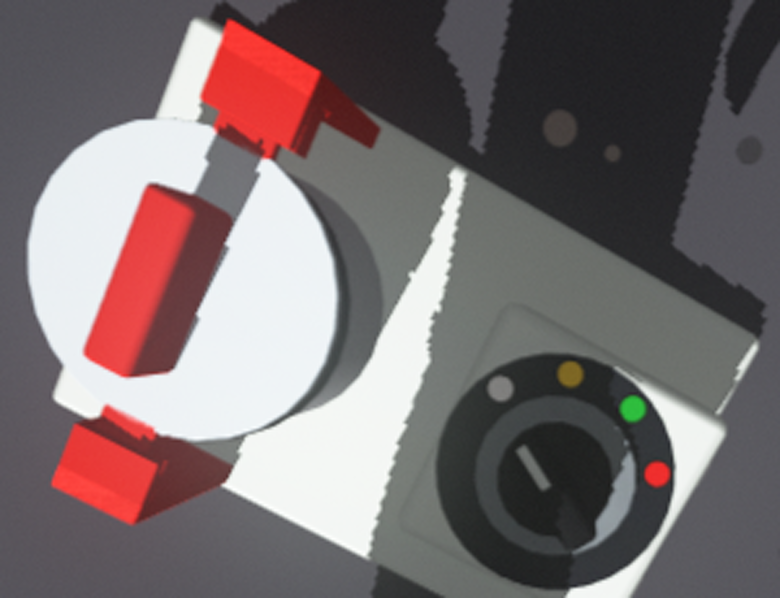

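>>> jog_arm(rows="0.11 0.39 0 1;0 0 0 1;0 0 0 1;0 0 0 1;0 0 0 1;0 0 0 1;0 0 0 0.2;0 0 -0.8 0;0 0 -0.8 0;0 0 0 0;0 0 0 0")

```text
time: 57.28
ee_pos: [0.553, 0.0844, 0.1465]
tool_rot: [0.847, 0.531, -0.002, -0.001]
ft_force: [-1.0, 0.3, 0.7]
opening: 0.0468
grasp_force: 0.0
```

```bash
python3 -c "
from h import *
st()"
```

```text
[0.553  0.0844 0.1465] [-1.   0.3  0.7] [-0.06  0.04 -0.02] 0.0468 -25.88
```

Descend to 0.067, grip, turn clockwise 80°.

>>> jog_arm(rows="0.03 0 -0.7 0;0 0 -0.7 0;0 0 -0.4 0;0 0 -0.18 0;0 0 0 0;0 0 0 0")

```text
time: 57.78
ee_pos: [0.5568, 0.0838, 0.0697]
tool_rot: [0.847, 0.531, 0.001, 0.001]
ft_force: [-1.1, -0.9, 0.8]
opening: 0.0472
grasp_force: 0.0
```

>>> jog_arm(rows="0 0 0 0;0 0 0 0;0 0 0 0;0 0 0 0;0 0 0 0;0 0 0 0;0 0 0 0;0 0 0 0;0 0 0 0;0 0 0 0;0 0 0 0", gripper=-1, squeeze=30)

```text
time: 58.7
ee_pos: [0.5552, 0.084, 0.0686]
tool_rot: [0.847, 0.531, -0.0, -0.0]
ft_force: [-2.2, 1.1, 6.9]
opening: 0.0139
grasp_force: 30.0
```

>>> jog_arm(rows="0 0 0 -1;0 0 0 -1;0 0 0 -1;0 0 0 -1;0 0 0 -1;0 0 0 -1;0 0 0 -1;0 0 0 -1;0 0 0 0;0 0 0 0")

```text
time: 59.53
ee_pos: [0.5555, 0.0837, 0.0686]
tool_rot: [0.978, 0.209, -0.0, 0.0]
ft_force: [-2.7, 0.4, 5.2]
opening: 0.014
grasp_force: 30.0
```

>>> jog_arm(rows="0 0 0 -1;0 0 0 -1;0 0 0 -1;0 0 0 -1;0 0 0 -1;0 0 0 -1;0 0 0 -1;0 0 0 -1;0 0 0 0;0 0 0 0;0 0 0 0")

```text
time: 60.45
ee_pos: [0.5556, 0.0832, 0.0686]
tool_rot: [0.99, -0.138, 0.0, 0.0]
ft_force: [-2.2, -0.6, 4.7]
opening: 0.0137
grasp_force: 30.0
```

```bash
python3 -c "
from h import *
st()"
```

```text
[0.5556 0.0832 0.0686] [-2.2 -0.6  4.7] [0.01 0.61 0.02] 0.0137 -105.84
```

Release, lift away, and check the white line's bearing.

>>> jog_arm(rows="0 0 0 0;0 0 0 0;0 0 0 0;0 0 0 0;0 0 0 0;0 0 0 0", gripper=0)

```text
time: 60.95
ee_pos: [0.5555, 0.0837, 0.0682]
tool_rot: [0.99, -0.138, -0.0, 0.0]
ft_force: [0.1, -0.3, 0.5]
opening: 0.0468
grasp_force: 0.0
```

>>> jog_arm(rows="0 0 0.5 0;0 0 1 0;0 0 1 0;0 0 1 0;0 -0.3 0.3 0;0 0 0 0;0 0 0 0;0 0 0 0")

```text
time: 61.62
ee_pos: [0.5543, 0.0725, 0.2185]
tool_rot: [0.99, -0.138, -0.002, -0.0]
ft_force: [-0.6, 0.3, -0.7]
opening: 0.047
grasp_force: 0.0
```

```bash
python3 -c "
from h import *
st()
w=cap('wrist','w11.png');t=cap('top')
h=cv2.cvtColor(w['pixels'],cv2.COLOR_RGB2HSV)
c=proj(w,[.5552,.0838,.114])[0]; z=np.zeros(h.shape[:2],np.uint8); cv2.circle(z,tuple(int(v) for v in c),26,1,-1)
g=cv2.inRange(h,(45,120,40),(75,255,255)); ys,xs=np.nonzero(g&(cv2.dilate(z,np.ones((41,41)))*255)); print('green',len(xs),ray(w,[xs.mean(),ys.mean()],.07)[0,:2])
P=ray(w,np.stack(np.meshgrid(np.arange(560),np.arange(420)),-1).reshape(-1,2),.114).reshape(420,560,3)[...,:2]-[.5552,.0838]
d=np.hypot(P[...,0],P[...,1])
for a in range(-80,90,10):
    x=np.array([np.cos(np.radians(a)),np.sin(np.radians(a))]); m=(P@x>.006)&(P@x<.021)&(abs(P@[-x[1],x[0]])<.0015); print(a,h[m][:,2].mean().round(),h[m][:,1].mean().round(),end=' | ')
print(); print(lid(t)); print([x[2] for x in cakes(t)])
"
```

```text
[0.5543 0.0725 0.2185] [-0.6  0.3 -0.7] [0.07 0.16 0.03] 0.047 -105.85
green 22 [0.59342726 0.07214792]
-80 116.0 3.0 | -70 115.0 2.0 | -60 114.0 3.0 | -50 114.0 3.0 | -40 118.0 4.0 | -30 152.0 3.0 | -20 244.0 0.0 | -10 238.0 1.0 | 0 143.0 4.0 | 10 105.0 7.0 | 20 95.0 8.0 | 30 94.0 7.0 | 40 96.0 5.0 | 50 97.0 5.0 | 60 97.0 6.0 | 70 96.0 8.0 | 80 101.0 8.0 | 
[(np.int32(58), array([183.2, 233.7]), array([0.4589, 0.2312]))]
[]
```

```bash
python3 -c "
from plant import r
print(r.job_done())"
```

```text
the job is handed in; nothing more can be done
None
```

I handed the job in at about 62 s of the 210 s allowed: selector to white, all five cakes in the bowl, lid pressed and turned under both red hooks, then selector to green. The camera confirmed the cakes, lid and selector. My first grip on the selector closed on top of its bar without turning it, and I redid it.

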